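# Clamp a test bar in the screw stand

### The arm

A 7-joint arm with a two-finger parallel gripper is mounted at the origin on the work surface. World frame = base frame: x ahead of the robot, y to its left, z up, the work surface at z = 0. Lengths are in m, angles in rad, forces in N, time in s.
With the tool pointing down it reaches from about 0.4 to 0.925 m from the base axis. Payload 5.6 kg.
Tool frame: the origin (TCP) lies midway between the tips of the shut fingers; the grasp point (between the pads) lies arm.grasp_offset behind it (arm.grasp_offset is the distance from the TCP to the grasp point, in m); z points along the fingers, x is the direction in which the jaws open and shut, and the axes are right-handed (so a half turn about z gives the same grasp; the last joint's range is limited). The gripper opens to 85 mm and grips with 20 to 120 N. Pads are 22 mm wide; open, the fingers measure 114 mm over their backs; the gripper's body (76 mm by 85 mm) begins 54 mm behind the grasp point. The pads swing forward as they close: fully open they stand 13 mm farther back than shut.
Start: joints at [1.279, 0.468, -0.012, 1.603, 0.006, 1.071, -0.056], TCP at [0.16, -0.63, 0.231] pointing down, gripper open.
Joint ranges: [-2.53, 2.53], [-0.31, 2.02], [-1.57, 1.55], [0.28, 2.44], [-1.29, 4.43], [0.15, 1.84], [-2.92, 2.92]. Speed limits (rad/s): [2.57, 2.57, 3.14, 3.14, 3.14, 3.14, 3.14].

### API

Orientations are given as a unit quaternion [x, y, z, w].
In Python, from bench import arm gives the robot as it stands.
- The arm moves only by the tool step_arm, never from a script. Its argument "plan" is a list of rows, each an object with "linear": the shift along the tool's x, y, z in m, a list of three; "rot": the turn, a rotation vector about the tool's x, y, z in degrees, a list of three; "claw": the finger opening in m, from 0 to 0.0854. A call has 1 to 20 rows; each row shifts and turns the commanded pose from where the row before left it, along the tool's axes as they then stand; what a row does not reach is not made up. A row lasts 1/12 s, in which the tool goes at most 41.7 mm and 7.16 degrees, less where a joint would pass 70% of its speed; a pose out of reach is approached as far as the arm can. A call is refused whole if a number of a shift passes 0.0417 or a number of a turn 7.16, either way. A call with a gripper value outside its range is refused whole. The fingers move at their own pace and stop on an object; "force" is the grip in N (left out, the last holds). Time passes only in rows, so rows that do not move let the fingers close. It gives the time, the measured TCP pose, the force and the opening at its end, in the units of the state.
- arm.read_state(): the state, without advancing time (a new reading comes with each control period).
- arm.get_image(name): name is "side" or "top"; returns the picture (480x640x3 uint8, red, green, blue); there is no depth.
- arm.camera_params(name): a dict with "fov_y" (degrees; the focal length in pixels is half the picture's height over the tangent of half this angle, whatever the lens; pixels are square), "cx", "cy" (the principal point, pixels), "rvec" (rotation vector, rad) and "tvec" (3), from world to camera coordinates, as OpenCV has them. Camera axes: x right, y down, z forward; pixel columns grow to the right and rows downward; lengths in m; the calibration is good to about 2 mm. A picture is of the moment at which its call begins. camera_params takes no time and is no camera call.
- arm.hand_in(): hands the job in, once; it reports no verdict.
The state is a dict: "clock": time; "q": joint angles; "qvel": joint speeds; "tau": joint torques, N m; "tcp_pos": TCP position; "tool_rot": TCP orientation; "ft_force": force on the tool from outside, world axes, zero at the start; "torque": the same for the moment, N m; "grip_width": opening from 0.0 (shut) to 1.0 (fully open).
Only numpy, scipy, OpenCV 4.12 (cv2) and the standard library are available. Lean on these libraries where they do the work, as an engineer would, in place of code of your own. Each camera call takes 0.05 s, during which the arm holds its last target.

### The job

Pull the top drawer of the bench cabinet out to its stop and take out the aluminium bar, leaving the brass one in its slot. Lay the aluminium bar flat and square along the middle of the stand's anvil, one end fully home against the end stop, and let go of it. Then turn the handwheel clockwise by its red grip until the pad meets the bar and snug it, about half a turn past first touch without over-tightening, and let go; do not disturb the other things on the bench.

Things in the scene. Friction and masses are not known exactly. Their poses are not given: they have to be found in the camera images.
- cab: White bench cabinet, 253 deep (x), 250 wide (y), 150 mm high, two grey drawer fronts facing -x; fixed. Only its top drawer is used. Origin under its middle.
- cab_drawer0 (a joint): Top drawer: 0 = shut, 0.176 m = fully out against its stop; about 1 N of friction.
- drawer_grip (a point): Middle of the top drawer's steel bar handle: about 10 mm thick, 120 mm long along this point's y, 35 mm out from the drawer front, about 40 mm below the cabinet top. Moves with the drawer. x points into the cabinet (pull along -x), z is up.
- drawer_in (a point): Middle of the top drawer's inner floor, 208 mm along x and y (axes as drawer_grip), 85 mm above the bench; walls about 45 mm high. A black insert 14 mm high has two slots along y, 36 mm wide, at x = -61 and +5 mm, one bar in each. The slots hold the bars' ends; the middle 74 mm of y is open to the floor, with room for fingers beside the bars' waists.
- bar: Aluminium (silver grey) flat dog-bone test bar, at the start in either slot of the top drawer: 190 mm long along its y, 10 mm thick, 50 mm long ends 32 mm wide, waist 20 mm wide, about 0.15 kg. Both ends are alike. Origin in the middle of its underside, z up.
- brass_bar: Brass (yellow) bar of the same shape, about 0.42 kg, in the other slot. Origin in the middle of its underside.
- stand: Blue screw clamping stand fixed to the bench: base 120 x 235 x 20 mm (y -100 to 135), column at +y, arm over a dark steel anvil, vertical screw, black handwheel 116 mm across on top. Origin on the bench below the screw. The wheel overhangs the anvil's inner half (underside 125 to 155 mm above it), so a hand holding the bar by its middle does not fit; near the free end it does.
- stop_face (a point): Foot of the bright steel end stop's face, on the centre line of the anvil's flat top, 70 mm above the bench. x across the anvil (56 mm wide), y towards the stop (10 mm high) and column, z up. The anvil reaches 115 mm to -y, so 75 mm of the bar overhangs. Home, the bar's origin is at (0, -0.095, 0) here, its y along y. The screw's axis is vertical through (0, -0.025).
- pad: Round rubber-faced clamp pad, 30 mm across, under the screw; origin in the middle of its underside, z up. At the start 8 to 16 mm above the top of a bar laid on the anvil. A stiff spring backs it: past first touch the force grows about 27 N per radian of the wheel (about 85 N at half a turn). Under 30 N is loose, over 125 N (about three quarters of a turn) too tight.
- wheel (a joint): Handwheel angle, rad, 0 to 15.5, growing clockwise seen from above, which lowers the pad. One turn lowers pad, screw and wheel together by 12 mm. It stays where it is left. Turning takes about 6 N at the grip when free, and about 3.5 N more at half a turn past first touch.
- grip_mid (a point): Middle of the red revolving grip on the handwheel: upright cylinder 22 mm thick, 45 mm tall, its top 18 mm above this point and the wheel's disc 29 mm below, 46 mm from the screw's axis. It spins freely on its pin, so it can be pinched from above and led round a circle without turning the hand; it goes down with the wheel.
- gauge_stand: Dial gauge with a yellow face on a grey magnetic base (46 x 58 mm, 180 mm high, dial about 85 mm out along its y), loose; origin under the base.
- weight: Polished steel calibration weight, 40 mm across, 66 mm high, loose; origin under its middle.
- driver: Screwdriver with a green handle, 180 mm long along its x, lying loose on the bench.

How it is judged:
By the outcome, as a careful person would: the job done as asked, in the order asked, and still so for the second after the job is handed in, with the robot touching nothing.
It also fails if it takes over 72 s, if anything falls off the work surface, if the arm or the gripper's body presses on something with over 40 N, if the wrist force passes 120 N, or if a joint passes its speed limit or range.

## Working session

There is one attempt and no reset: what is moved stays moved. The work goes in short steps, Python scripts to look and compute and a tool call to move; the robot and the scene stay as the last step left them, time stands still between calls to the robot, and variables do not carry over. Pictures are saved under pics/ and viewed, and the job is handed in when it is done.

Besides the shell and the picture viewer there is one more tool, called after ">>>" in YAML: its name, and indented under it one key for each argument. step_arm: Moves the arm, as the interface text tells. Its arguments: {"type":"object","properties":{"plan":{"type":"array","items":{"type":"object","properties":{"linear":{"type":"array","items":{"type":"number"}},"rot":{"type":"array","items":{"type":"number"}},"claw":{"type":"number"}}}},"force":{"type":"number"}},"required":["plan"]}

```bash
mkdir -p pics; ls
cat > h.py <<'E'
import numpy as np, cv2
from bench import arm
from scipy.spatial.transform import Rotation as R
def cam(n):
    p=arm.camera_params(n); f=240/np.tan(np.radians(p['fov_y'])/2)
    K=np.array([[f,0,p['cx']],[0,f,p['cy']],[0,0,1]]); Rm=R.from_rotvec(np.ravel(p['rvec'])).as_matrix()
    return K,Rm,np.ravel(p['tvec']),p
def ray(n,uv):
    K,Rm,t,p=cam(n); d=Rm.T@np.linalg.inv(K)@np.array([uv[0],uv[1],1.]); return -Rm.T@t,d/np.linalg.norm(d)
def onz(n,uv,z):
    o,d=ray(n,uv); return o+d*(z-o[2])/d[2]
def proj(n,X):
    K,Rm,t,p=cam(n); c=Rm@np.asarray(X,float)+t; q=K@c; return q[:2]/q[2]
def tri(a,uva,b,uvb):
    o1,d1=ray(a,uva);o2,d2=ray(b,uvb)
    s=np.linalg.lstsq(np.c_[d1,-d2],o2-o1,rcond=None)[0]
    p,q=o1+s[0]*d1,o2+s[1]*d2; return (p+q)/2,np.linalg.norm(p-q)
def snap(n,f):
    im=arm.get_image(n); cv2.imwrite('pics/'+f,im[:,:,::-1]); return im
E
python3 - <<'E'
from h import *
for n in('side','top'):
    snap(n,n+'0.png'); K,Rm,t,p=cam(n); print(n,p,-Rm.T@t)
s=arm.read_state(); print(s, arm.grasp_offset)
E
```

```text
pics
side {'fov_y': 54.25545193665662, 'cx': 322.09813514597903, 'cy': 241.09084183413358, 'rvec': array([ 0.26371546, -2.85049856,  1.12394538]), 'tvec': array([0.51561838, 0.16184071, 1.13421223])} [0.38816469 0.73917689 0.93884919]
top {'fov_y': 56.259287116445364, 'cx': 312.0804827498121, 'cy': 230.23841974687417, 'rvec': array([ 2.17737421, -2.18430071,  0.09476971]), 'tvec': array([0.06899245, 0.53147286, 1.00229533])} [0.44677264 0.07138023 1.04264968]
{'clock': 0.1, 'q': array([ 1.27900421,  0.46831144, -0.01160109,  1.60351333,  0.00600545,
        1.0713832 , -0.05629305]), 'qvel': array([ 1.03349629e-03, -1.77131433e-03,  3.37135295e-04, -1.68851095e-03,
        9.80340913e-05,  1.22443254e-03, -1.02724742e-03]), 'tau': array([ 8.34140592e-04, -5.33523953e+01,  2.15793075e-02, -2.51967663e+01,
        1.14629607e-02,  4.29767024e-03,  1.51063443e-05]), 'tcp_pos': array([ 0.15986605, -0.62953088,  0.23042661]), 'tool_rot': array([ 7.89359827e-01, -6.13930321e-01, -6.59000070e-04, -4.36602490e-04]), 'ft_force': array([-0.73333877, -0.45894858,  0.15630857]), 'torque': array([0.0211062, 0.0014797, 0.0135833]), 'grip_width': 1.0027246320395076} 0.0187
```

View pics/side0.png

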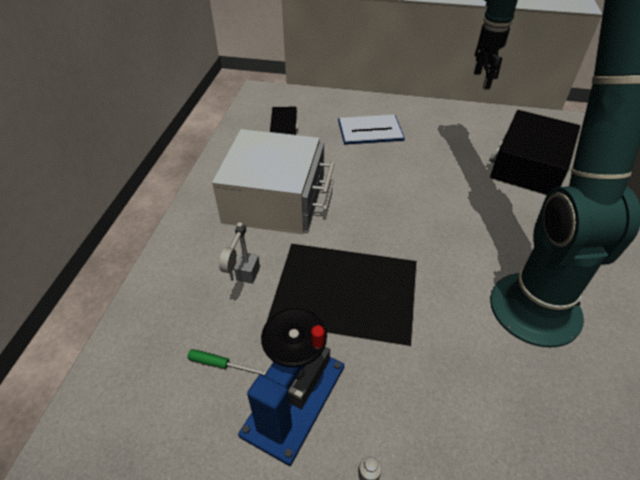

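View pics/top0.png

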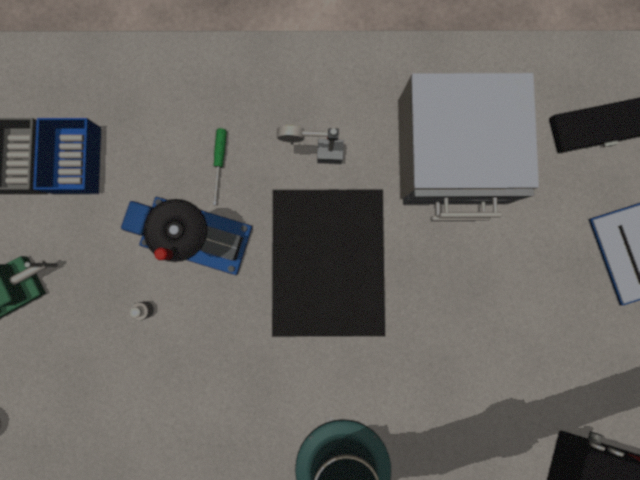

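Run:
```python
import cv2
a=cv2.imread('pics/top0.png');b=cv2.imread('pics/side0.png')
cv2.imwrite('pics/c1.png',cv2.resize(a[50:240,390:550],None,fx=3.15,fy=3.15,interpolation=2))
cv2.imwrite('pics/c2.png',cv2.resize(a[180:290,110:265],None,fx=5,fy=5,interpolation=2))
cv2.imwrite('pics/c3.png',cv2.resize(b[300:470,180:360],None,fx=3.5,fy=3.5,interpolation=2))
cv2.imwrite('pics/c4.png',cv2.resize(b[120:240,205:345],None,fx=5,fy=5,interpolation=2))
```

```text
(no output)
```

View pics/c1.png

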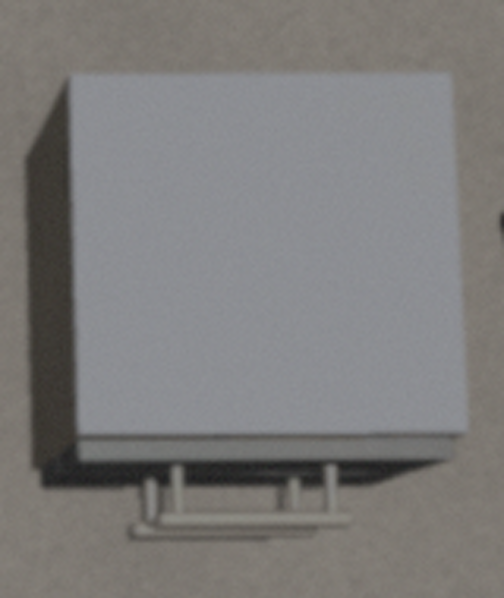

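View pics/c2.png

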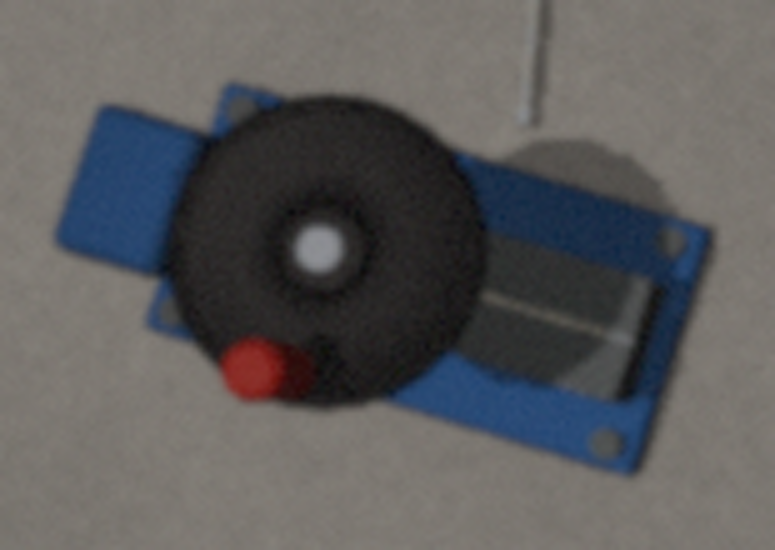

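View pics/c3.png

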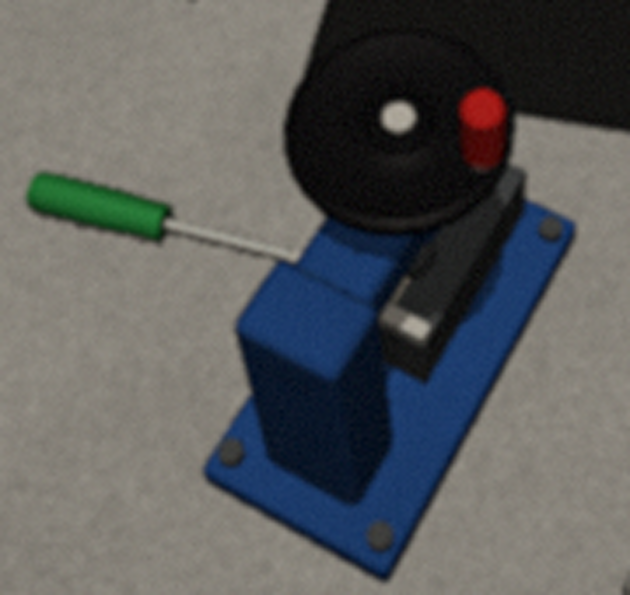

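View pics/c4.png

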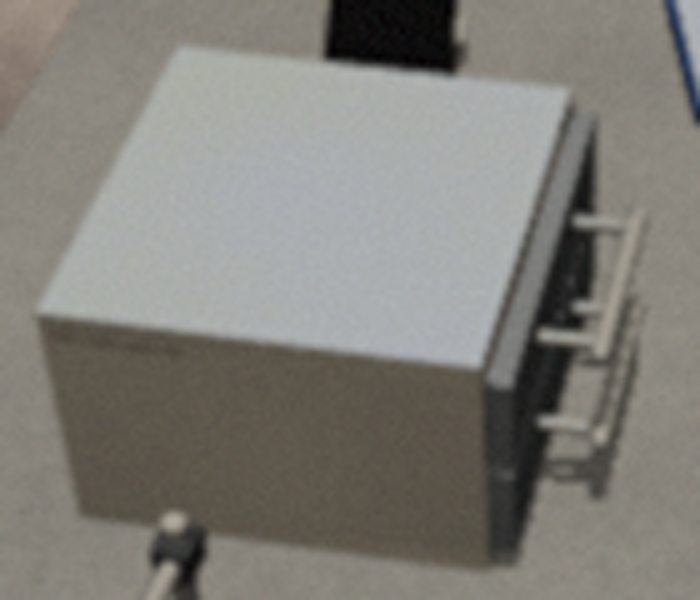

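```bash
cat >> h.py <<'E'
def c1(x,y): return (390+(x+.5)/3.15-.5, 50+(y+.5)/3.15-.5)
def c2(x,y): return (110+(x+.5)/5-.5, 180+(y+.5)/5-.5)
def c3(x,y): return (180+(x+.5)/3.5-.5, 300+(y+.5)/3.5-.5)
def c4(x,y): return (205+(x+.5)/5-.5, 120+(y+.5)/5-.5)
E
python3 - <<'E'
from h import *
np.set_printoptions(precision=4,suppress=True)
print('cab top');
for x in [(70,73),(450,73),(467,432),(78,435)]: print(onz('top',c1(*x),.15))
print('handle');
for x in [(160,519),(350,519)]: print(onz('top',c1(*x),.11))
print('handle side');
for x in [(642,215),(602,355)]: print(onz('side',c4(*x),.11))
print('cab top side');
for x in [(38,316),(178,48),(572,92),(490,370)]: print(onz('side',c4(*x),.15))
print('base');
for x in [(232,83),(713,232),(633,475),(148,323)]: print(onz('top',c2(*x),.02))
print('base side');
for x in [(575,222),(387,578),(207,470)]: print(onz('side',c3(*x),.02))
print('anvil end corners/top center line');
for x in [(665,285),(635,398),(485,292),(632,340)]: print(onz('top',c2(*x),.07))
print('hub tri',tri('top',c2(320,248),'side',c3(398,116)))
print('grip top tri',tri('top',c2(252,368),'side',c3(482,105)))
print('column top',[onz('top',c2(*x),.2) for x in[(103,105),(57,242)]])
print('stop side',[onz('side',c3(*x),.08) for x in[(380,318),(430,338),(437,322),(385,305)]])
E
```

```text
cab top
[ 0.8453 -0.1386  0.15  ]
[ 0.8449 -0.3872  0.15  ]
[ 0.6075 -0.3876  0.15  ]
[ 0.6062 -0.1385  0.15  ]
handle
[ 0.5568 -0.2012  0.11  ]
[ 0.5564 -0.3276  0.11  ]
handle side
[ 0.5543 -0.3304  0.11  ]
[ 0.555  -0.2059  0.11  ]
cab top side
[ 0.8413 -0.1365  0.15  ]
[ 0.8434 -0.3863  0.15  ]
[ 0.6055 -0.3854  0.15  ]
[ 0.6009 -0.1384  0.15  ]
base
[0.6114 0.4256 0.02  ]
[0.542  0.2042 0.02  ]
[0.4315 0.2396 0.02  ]
[0.5011 0.461  0.02  ]
base side
[0.4317 0.2411 0.02  ]
[0.4982 0.4649 0.02  ]
[0.6091 0.428  0.02  ]
anvil end corners/top center line
[0.5143 0.2183 0.07  ]
[0.4654 0.2308 0.07  ]
[0.5115 0.2964 0.07  ]
[0.4905 0.2324 0.07  ]
hub tri (array([0.5164, 0.3174, 0.2365]), np.float64(6.195858074225118e-05))
grip top tri (array([0.4719, 0.3278, 0.2755]), np.float64(0.00030212171051554714))
column top [array([0.5742, 0.4118, 0.2   ]), array([0.5222, 0.4275, 0.2   ])]
stop side [array([0.5258, 0.3511, 0.08  ]), array([0.4963, 0.3573, 0.08  ]), array([0.4944, 0.3476, 0.08  ]), array([0.5249, 0.3432, 0.08  ])]
```

>>> step_arm:
  plan:
    - {"linear": [0, 0, 0], "rot": [0, 0, -6.9], "claw": 0.026}
    - {"linear": [0, 0, 0], "rot": [0, 0, -6.9], "claw": 0.026}
    - {"linear": [0, 0, 0], "rot": [0, 0, -6.9], "claw": 0.026}
    - {"linear": [0, 0, 0], "rot": [0, 0, -6.9], "claw": 0.026}
    - {"linear": [0, 0, 0], "rot": [0, 0, -6.9], "claw": 0.026}
    - {"linear": [0, 0, 0], "rot": [0, 0, -6.9], "claw": 0.026}
    - {"linear": [0, 0, 0], "rot": [0, 0, -6.9], "claw": 0.026}
    - {"linear": [0, 0, 0], "rot": [0, 0, -6.9], "claw": 0.026}
    - {"linear": [0, 0, 0], "rot": [0, 0, -6.9], "claw": 0.026}
    - {"linear": [0, 0, 0], "rot": [0, 0, -6.9], "claw": 0.026}
    - {"linear": [0, 0, 0], "rot": [0, 0, -6.75], "claw": 0.026}
    - {"linear": [0, 0, 0], "rot": [0, 0, 0], "claw": 0.026}
  force: 40

```text
clock: 1.1
tcp_pos: [0.1598, -0.6297, 0.2307]
tool_rot: [1.0, 0.001, 0.0, -0.001]
ft_force: [-0.4, 0.0, -0.2]
grip_width: 0.302
```

```bash
cat >> h.py <<'E'
np.set_printoptions(precision=4,suppress=True)
def st():
    s=arm.read_state(); Rt=R.from_quat(s['tool_rot']).as_matrix()
    print('t',round(s['clock'],2),'tcp',s['tcp_pos'],'gw',round(s['grip_width']*.0854,4),'F',s['ft_force'],'q',s['q']); print('x',Rt[:,0],'y',Rt[:,1],'z',Rt[:,2]); return s,Rt
E
python3 -c "from h import *;st()"
```

```text
t 1.1 tcp [ 0.1598 -0.6297  0.2307] gw 0.0258 F [-0.4119  0.0489 -0.1615] q [ 1.4793  0.491  -0.2894  1.5881  0.1522  1.0859  1.1537]
x [1.     0.0028 0.    ] y [ 0.0028 -1.     -0.0012] z [ 0.      0.0012 -1.    ]
```

>>> step_arm:
  plan:
    - {"linear": [0.0248, -0.0229, 0], "rot": [0, 0, 0], "claw": 0.026}
    - {"linear": [0.0248, -0.0229, 0], "rot": [0, 0, 0], "claw": 0.026}
    - {"linear": [0.0248, -0.0229, 0], "rot": [0, 0, 0], "claw": 0.026}
    - {"linear": [0.0248, -0.0229, 0], "rot": [0, 0, 0], "claw": 0.026}
    - {"linear": [0.0248, -0.0229, 0], "rot": [0, 0, 0], "claw": 0.026}
    - {"linear": [0.0248, -0.0229, 0], "rot": [0, 0, 0], "claw": 0.026}
    - {"linear": [0.0248, -0.0229, 0], "rot": [0, 0, 0], "claw": 0.026}
    - {"linear": [0.0248, -0.0229, 0], "rot": [0, 0, 0], "claw": 0.026}
    - {"linear": [0.0248, -0.0229, 0], "rot": [0, 0, 0], "claw": 0.026}
    - {"linear": [0.0248, -0.0229, 0], "rot": [0, 0, 0], "claw": 0.026}
    - {"linear": [0.0248, -0.0229, 0], "rot": [0, 0, 0], "claw": 0.026}
    - {"linear": [0.0248, -0.0229, 0], "rot": [0, 0, 0], "claw": 0.026}
    - {"linear": [0.0248, -0.0229, 0], "rot": [0, 0, 0], "claw": 0.026}
    - {"linear": [0.0248, -0.0229, 0], "rot": [0, 0, 0], "claw": 0.026}
    - {"linear": [0.0248, -0.0229, 0], "rot": [0, 0, 0], "claw": 0.026}
    - {"linear": [0.0248, -0.0229, 0], "rot": [0, 0, 0], "claw": 0.026}
    - {"linear": [0, 0, 0], "rot": [0, 0, 0], "claw": 0.026}

```text
clock: 2.52
tcp_pos: [0.5617, -0.2558, 0.2314]
tool_rot: [1.0, 0.003, 0.002, -0.002]
ft_force: [1.3, 1.9, 0.2]
grip_width: 0.308
```

```bash
python3 -c "
from h import *;st();snap('side','s1.png')"
```

```text
t 2.52 tcp [ 0.5617 -0.2558  0.2314] gw 0.0263 F [1.3255 1.923  0.1896] q [ 0.7186  0.4606 -0.4592  1.6644  0.2209  1.0671  0.2006]
x [1.     0.0065 0.0035] y [ 0.0065 -1.     -0.0044] z [ 0.0034  0.0044 -1.    ]
```

View pics/s1.png

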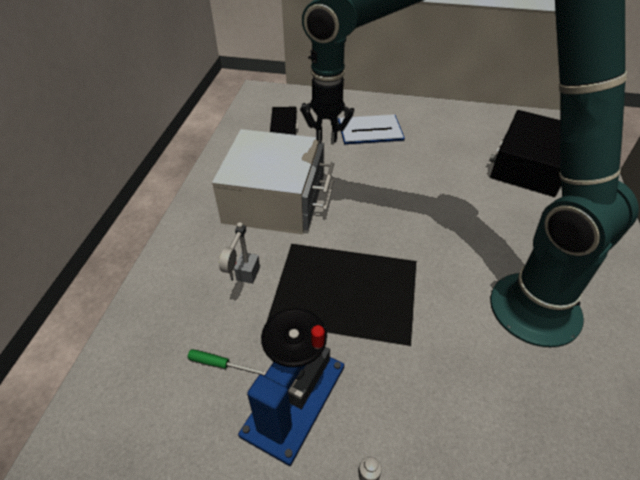

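>>> step_arm:
  plan:
    - {"linear": [0, 0, 0.01], "rot": [0, 0, 0], "claw": 0.026}
    - {"linear": [0, 0, 0.015], "rot": [0, 0, 0], "claw": 0.026}
    - {"linear": [0, 0, 0.015], "rot": [0, 0, 0], "claw": 0.026}
    - {"linear": [0, 0, 0.015], "rot": [0, 0, 0], "claw": 0.026}
    - {"linear": [0, 0, 0.005], "rot": [0, 0, 0], "claw": 0.026}
    - {"linear": [0, 0, 0.0], "rot": [0, 0, 0], "claw": 0.026}

```text
clock: 3.07
tcp_pos: [0.5545, -0.2648, 0.1691]
tool_rot: [1.0, -0.002, -0.002, -0.0]
ft_force: [-0.3, -0.2, 0.9]
grip_width: 0.301
```

```bash
python3 -c "
from h import *;st()"
```

```text
t 3.07 tcp [ 0.5545 -0.2648  0.1691] gw 0.0257 F [-0.2995 -0.1517  0.941 ] q [ 0.7125  0.5239 -0.4324  1.7215  0.2598  0.9573  0.1762]
x [ 1.     -0.0034 -0.004 ] y [-0.0034 -1.     -0.0009] z [-0.004  0.001 -1.   ]
```

>>> step_arm:
  plan:
    - {"linear": [0, 0, 0.01], "rot": [0, 0, 0], "claw": 0.026}
    - {"linear": [0, 0, 0.015], "rot": [0, 0, 0], "claw": 0.026}
    - {"linear": [0, 0, 0.015], "rot": [0, 0, 0], "claw": 0.026}
    - {"linear": [0, 0, 0.015], "rot": [0, 0, 0], "claw": 0.026}
    - {"linear": [0, 0, 0.01], "rot": [0, 0, 0], "claw": 0.026}
    - {"linear": [0, 0, 0.007], "rot": [0, 0, 0], "claw": 0.026}
    - {"linear": [0, 0, 0.0], "rot": [0, 0, 0], "claw": 0.026}
    - {"linear": [0, 0, 0.0], "rot": [0, 0, 0], "claw": 0.004}
    - {"linear": [0, 0, 0.0], "rot": [0, 0, 0], "claw": 0.004}
    - {"linear": [0, 0, 0.0], "rot": [0, 0, 0], "claw": 0.004}
    - {"linear": [0, 0, 0.0], "rot": [0, 0, 0], "claw": 0.004}

```text
clock: 3.98
tcp_pos: [0.5565, -0.2638, 0.0998]
tool_rot: [1.0, -0.0, -0.0, 0.0]
ft_force: [-2.2, -0.1, 2.5]
grip_width: 0.109
```

```bash
python3 -c "
from h import *;st();snap('side','s2.png')"
```

```text
t 3.98 tcp [ 0.5565 -0.2638  0.0998] gw 0.0093 F [-2.2344 -0.109   2.4947] q [ 0.6853  0.6102 -0.4015  1.7635  0.3089  0.8307  0.1382]
x [ 1.     -0.0002 -0.0004] y [-0.0002 -1.      0.0005] z [-0.0004 -0.0005 -1.    ]
```

View pics/s2.png

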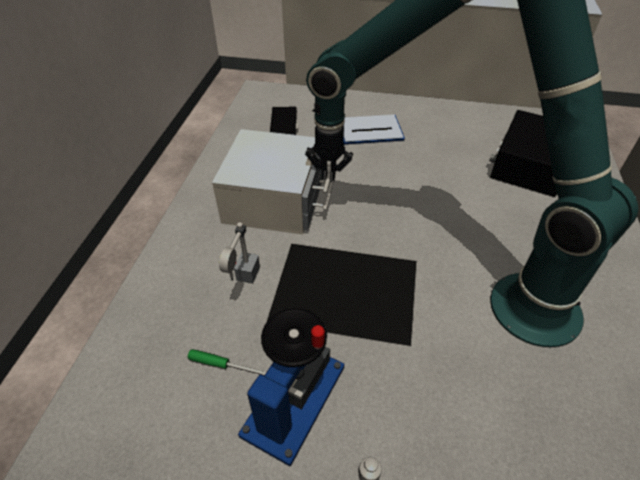

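>>> step_arm:
  plan:
    - {"linear": [-0.005, 0, 0], "rot": [0, 0, 0], "claw": 0.004}
    - {"linear": [-0.01, 0, 0], "rot": [0, 0, 0], "claw": 0.004}
    - {"linear": [-0.013, 0, 0], "rot": [0, 0, 0], "claw": 0.004}
    - {"linear": [-0.013, 0, 0], "rot": [0, 0, 0], "claw": 0.004}
    - {"linear": [-0.013, 0, 0], "rot": [0, 0, 0], "claw": 0.004}
    - {"linear": [-0.013, 0, 0], "rot": [0, 0, 0], "claw": 0.004}
    - {"linear": [-0.013, 0, 0], "rot": [0, 0, 0], "claw": 0.004}
    - {"linear": [-0.013, 0, 0], "rot": [0, 0, 0], "claw": 0.004}
    - {"linear": [-0.013, 0, 0], "rot": [0, 0, 0], "claw": 0.004}
    - {"linear": [-0.013, 0, 0], "rot": [0, 0, 0], "claw": 0.004}
    - {"linear": [-0.013, 0, 0], "rot": [0, 0, 0], "claw": 0.004}
    - {"linear": [-0.013, 0, 0], "rot": [0, 0, 0], "claw": 0.004}
    - {"linear": [-0.013, 0, 0], "rot": [0, 0, 0], "claw": 0.004}
    - {"linear": [-0.008, 0, 0], "rot": [0, 0, 0], "claw": 0.004}
    - {"linear": [-0.005, 0, 0], "rot": [0, 0, 0], "claw": 0.004}
    - {"linear": [-0.004, 0, 0], "rot": [0, 0, 0], "claw": 0.004}
    - {"linear": [-0.003, 0, 0], "rot": [0, 0, 0], "claw": 0.004}
    - {"linear": [0, 0, 0], "rot": [0, 0, 0], "claw": 0.004}

```text
clock: 5.53
tcp_pos: [0.3804, -0.2642, 0.0998]
tool_rot: [1.0, 0.0, 0.002, 0.001]
ft_force: [2.8, -2.6, 0.4]
grip_width: 0.107
```

```bash
python3 -c "
from h import *;st();snap('top','t2.png')"
```

```text
t 5.53 tcp [ 0.3804 -0.2642  0.0998] gw 0.0092 F [ 2.8088 -2.5709  0.3609] q [ 0.9066  0.3993 -0.4355  2.1298  0.2696  0.66    0.2875]
x [1.     0.0002 0.0039] y [ 0.0002 -1.      0.0014] z [ 0.0039 -0.0014 -1.    ]
```

View pics/t2.png

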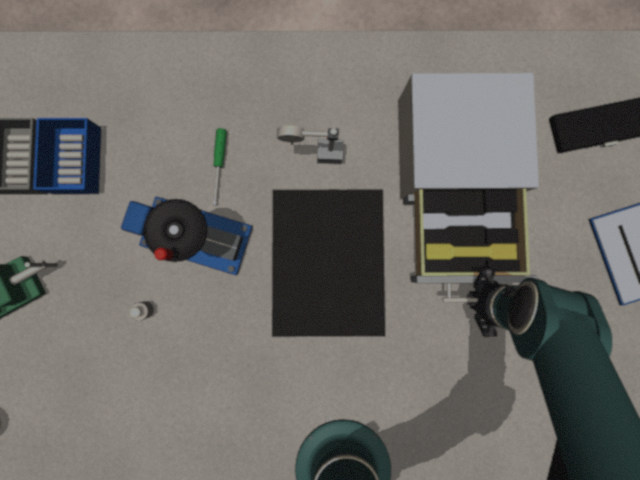

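>>> step_arm:
  plan:
    - {"linear": [-0.002, 0, 0], "rot": [0, 0, 0], "claw": 0.004}
    - {"linear": [-0.002, 0, 0], "rot": [0, 0, 0], "claw": 0.004}
    - {"linear": [0, 0, 0], "rot": [0, 0, 0], "claw": 0.004}
    - {"linear": [0, 0, 0], "rot": [0, 0, 0], "claw": 0.004}

```text
clock: 5.92
tcp_pos: [0.3804, -0.2642, 0.0999]
tool_rot: [1.0, 0.001, 0.006, 0.001]
ft_force: [13.3, -3.5, -10.4]
grip_width: 0.108
```

Run:
```python
from h import *
st()
im=cv2.imread('pics/t2.png')
cv2.imwrite('pics/c5.png',cv2.resize(im[180:290,400:550],None,fx=5,fy=5,interpolation=2))
```

```text
t 5.92 tcp [ 0.3804 -0.2642  0.0999] gw 0.0093 F [ 13.2986  -3.509  -10.4267] q [ 0.911   0.3967 -0.4376  2.1341  0.2675  0.6514  0.2926]
x [0.9999 0.0018 0.0111] y [ 0.0018 -1.      0.0021] z [ 0.0111 -0.0021 -0.9999]
```

View pics/c5.png

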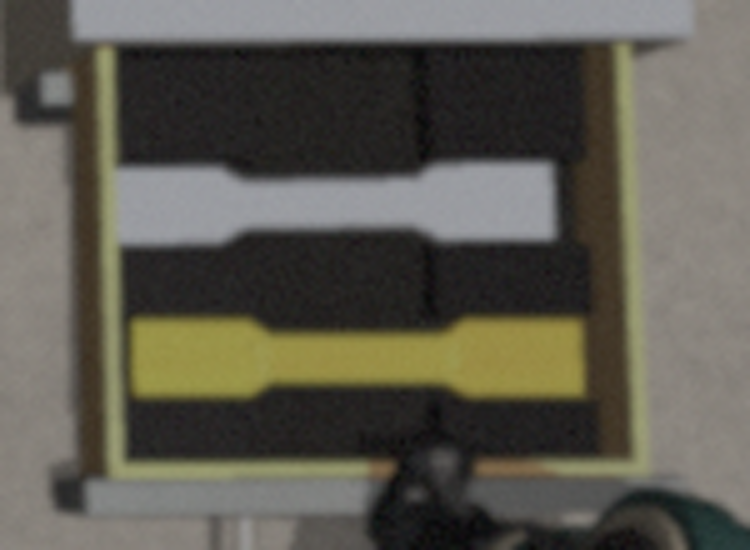

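Run:
```python
from h import *
g=lambda x,y:(400+(x+.5)/5-.5,180+(y+.5)/5-.5)
for p in [(556,160),(556,242),(230,166),(418,163),(232,242),(428,242),(245,180),(410,178),(330,205),(245,232),(415,230)]: print(p,onz('top',g(*p),.095))
print('brass',[onz('top',g(*p),.095) for p in [(585,358),(132,358)]])
print('wall top',[onz('top',g(*p),.13) for p in [(98,300),(116,300),(632,300),(618,300)]])
im=arm.get_image('side'); cv2.imwrite('pics/c6.png',cv2.resize(im[90:240,200:400,::-1],None,fx=4,fy=4,interpolation=2))
```

```text
(556, 160) [ 0.5642 -0.3556  0.095 ]
(556, 242) [ 0.5291 -0.3542  0.095 ]
(230, 166) [ 0.562  -0.2166  0.095 ]
(418, 163) [ 0.563  -0.2967  0.095 ]
(232, 242) [ 0.5295 -0.2165  0.095 ]
(428, 242) [ 0.5293 -0.2998  0.095 ]
(245, 180) [ 0.556  -0.2228  0.095 ]
(410, 178) [ 0.5566 -0.2931  0.095 ]
(330, 205) [ 0.5452 -0.2587  0.095 ]
(245, 232) [ 0.5338 -0.2222  0.095 ]
(415, 230) [ 0.5344 -0.2945  0.095 ]
brass [array([ 0.4798, -0.3645,  0.095 ]), array([ 0.4805, -0.1729,  0.095 ])]
wall top [array([ 0.5029, -0.1505,  0.13  ]), array([ 0.5029, -0.1579,  0.13  ]), array([ 0.5022, -0.3686,  0.13  ]), array([ 0.5022, -0.3629,  0.13  ])]
```

View pics/c6.png

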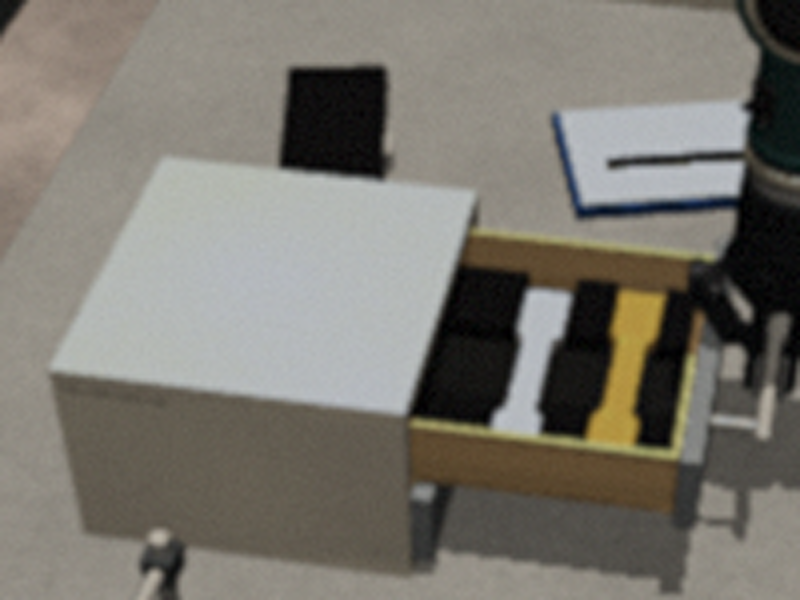

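>>> step_arm:
  plan:
    - {"linear": [0.003, 0, 0], "rot": [0, 0, 0], "claw": 0.004}
    - {"linear": [0.003, 0, 0], "rot": [0, 0, 0], "claw": 0.028}
    - {"linear": [0, 0, 0], "rot": [0, 0, 0], "claw": 0.028}
    - {"linear": [0, 0, 0], "rot": [0, 0, 0], "claw": 0.028}
    - {"linear": [0, 0, -0.01], "rot": [0, 0, 0], "claw": 0.028}
    - {"linear": [0, 0, -0.02], "rot": [0, 0, 0], "claw": 0.028}
    - {"linear": [0, 0, -0.03], "rot": [0, 0, 0], "claw": 0.028}
    - {"linear": [0, 0, -0.03], "rot": [0, 0, 0], "claw": 0.028}
    - {"linear": [0, 0, -0.02], "rot": [0, 0, 0], "claw": 0.04}
    - {"linear": [0, 0, -0.0], "rot": [7, 0, 0], "claw": 0.04}
    - {"linear": [0, 0, -0.0], "rot": [7, 0, 0], "claw": 0.04}
    - {"linear": [0, 0, 0], "rot": [0, 0, 0], "claw": 0.04}

```text
clock: 6.97
tcp_pos: [0.3799, -0.2677, 0.2096]
tool_rot: [0.992, -0.003, 0.001, -0.123]
ft_force: [-1.0, -1.2, -0.6]
grip_width: 0.465
```

```bash
cat >> h.py <<'E'
def to(X):
    s,Rt=st(); print('tool shift to target', Rt.T@(np.array(X)-s['tcp_pos']))
E
python3 - <<'E'
from h import *
to([.5455,-.284,.16])
snap('top','t3.png')
E
```

```text
t 6.97 tcp [ 0.3799 -0.2677  0.2096] gw 0.0397 F [-0.9733 -1.2036 -0.6219] q [ 1.0992  0.3267 -0.5075  1.9402 -0.0551  1.0541  0.6271]
x [ 1.     -0.007   0.0007] y [-0.0066 -0.9695 -0.2451] z [ 0.0024  0.2451 -0.9695]
tool shift to target [0.1657 0.0269 0.0445]
```

View pics/t3.png

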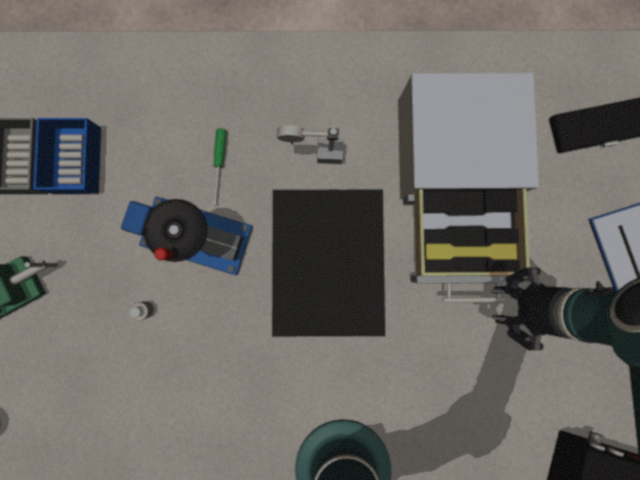

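>>> step_arm:
  plan:
    - {"linear": [0.01, 0.0017, 0], "rot": [0, 0, 0], "claw": 0.04}
    - {"linear": [0.0207, 0.0034, 0], "rot": [0, 0, 0], "claw": 0.04}
    - {"linear": [0.0207, 0.0034, 0.005], "rot": [0, 0, 0], "claw": 0.04}
    - {"linear": [0.0207, 0.0034, 0.007], "rot": [0, 0, 0], "claw": 0.04}
    - {"linear": [0.0207, 0.0034, 0.007], "rot": [0, 0, 0], "claw": 0.04}
    - {"linear": [0.0207, 0.0034, 0.007], "rot": [0, 0, 0], "claw": 0.04}
    - {"linear": [0.0207, 0.0034, 0.007], "rot": [0, 0, 0], "claw": 0.04}
    - {"linear": [0.0207, 0.0034, 0.007], "rot": [0, 0, 0], "claw": 0.04}
    - {"linear": [0.01, 0.0017, 0.0045], "rot": [0, 0, 0], "claw": 0.04}
    - {"linear": [0, 0, 0], "rot": [0, 0, 0], "claw": 0.04}
    - {"linear": [0, 0, 0], "rot": [0, 0, 0], "claw": 0.04}
    - {"linear": [0, 0, 0], "rot": [0, 0, 0], "claw": 0.04}

```text
clock: 8.02
tcp_pos: [0.545, -0.2788, 0.1599]
tool_rot: [0.993, 0.0, -0.0, -0.122]
ft_force: [0.1, 0.3, -0.0]
grip_width: 0.465
```

Run:
```python
from h import *
to([.5455,-.284,.100])
snap('top','t4.png')
im=arm.get_image('side'); cv2.imwrite('pics/s4.png',cv2.resize(im[60:240,200:440,::-1],None,fx=3,fy=3,interpolation=2))
```

```text
t 8.02 tcp [ 0.545  -0.2788  0.1599] gw 0.0397 F [ 0.1263  0.2981 -0.0238] q [ 0.8586  0.6094 -0.4715  1.6422  0.0506  1.0524  0.4213]
x [ 1.      0.0006 -0.0007] y [ 0.0004 -0.9704 -0.2416] z [-0.0008  0.2416 -0.9704]
tool shift to target [0.0005 0.0195 0.0568]
```

View pics/s4.png

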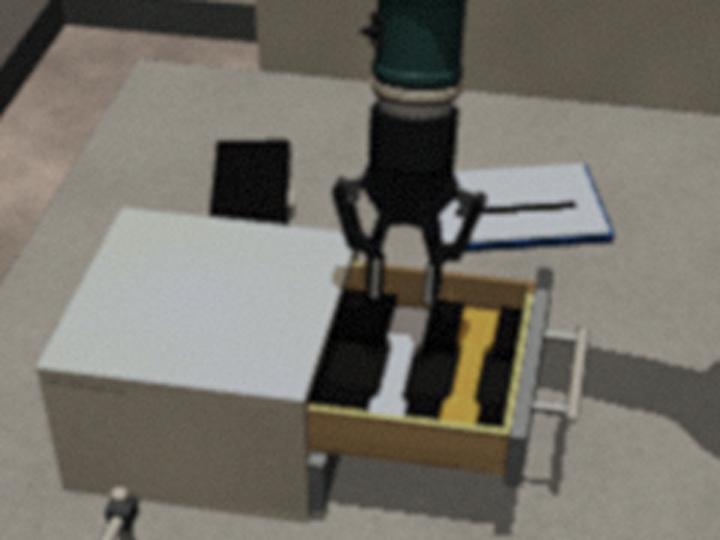

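>>> step_arm:
  plan:
    - {"linear": [0, 0.003, 0.008], "rot": [0, 0, 0], "claw": 0.04}
    - {"linear": [0, 0.004, 0.012], "rot": [0, 0, 0], "claw": 0.04}
    - {"linear": [0, 0.004, 0.012], "rot": [0, 0, 0], "claw": 0.04}
    - {"linear": [0, 0.004, 0.012], "rot": [0, 0, 0], "claw": 0.04}
    - {"linear": [0, 0.003, 0.008], "rot": [0, 0, 0], "claw": 0.04}
    - {"linear": [0, 0.0015, 0.005], "rot": [0, 0, 0], "claw": 0.04}
    - {"linear": [0, 0, 0], "rot": [0, 0, 0], "claw": 0.04}
    - {"linear": [0, 0, 0], "rot": [0, 0, 0], "claw": 0.04}

```text
clock: 8.78
tcp_pos: [0.5457, -0.2842, 0.0991]
tool_rot: [0.993, 0.0, -0.0, -0.122]
ft_force: [-0.0, -1.4, 0.4]
grip_width: 0.469
```

Run:
```python
from h import *
to([.5455,-.284,.088])
im=arm.get_image('side'); cv2.imwrite('pics/s5.png',cv2.resize(im[60:240,200:440,::-1],None,fx=3,fy=3,interpolation=2))
```

```text
t 8.78 tcp [ 0.5457 -0.2842  0.0991] gw 0.0401 F [-0.0046 -1.3596  0.4216] q [ 0.849   0.689  -0.4505  1.6654  0.0777  0.9548  0.4269]
x [ 1.      0.0001 -0.0004] y [-0.     -0.9702 -0.2425] z [-0.0004  0.2425 -0.9702]
tool shift to target [-0.0002  0.0025  0.0108]
```

View pics/s5.png

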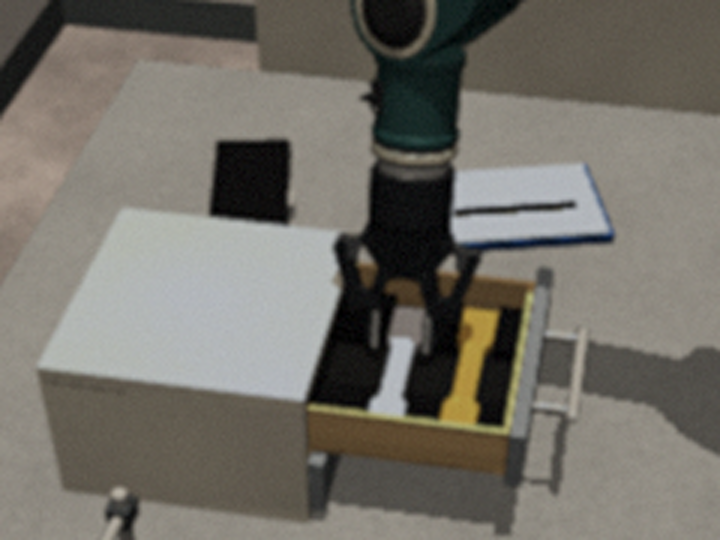

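>>> step_arm:
  plan:
    - {"linear": [0, 0.001, 0.004], "rot": [0, 0, 0], "claw": 0.04}
    - {"linear": [0, 0.001, 0.004], "rot": [0, 0, 0], "claw": 0.04}
    - {"linear": [0, 0.0005, 0.003], "rot": [0, 0, 0], "claw": 0.04}
    - {"linear": [0, 0, 0], "rot": [0, 0, 0], "claw": 0.04}
    - {"linear": [0, 0, 0], "rot": [0, 0, 0], "claw": 0.04}

```text
clock: 9.25
tcp_pos: [0.5456, -0.284, 0.088]
tool_rot: [0.993, 0.0, -0.0, -0.122]
ft_force: [0.1, 0.3, 0.4]
grip_width: 0.469
```

>>> step_arm:
  plan:
    - {"linear": [0, 0, 0], "rot": [0, 0, 0], "claw": 0.012}
    - {"linear": [0, 0, 0], "rot": [0, 0, 0], "claw": 0.012}
    - {"linear": [0, 0, 0], "rot": [0, 0, 0], "claw": 0.012}
    - {"linear": [0, 0, 0], "rot": [0, 0, 0], "claw": 0.012}
    - {"linear": [0, 0, 0], "rot": [0, 0, 0], "claw": 0.012}
  force: 50

```text
clock: 9.67
tcp_pos: [0.546, -0.2843, 0.0886]
tool_rot: [0.993, 0.0, 0.0, -0.122]
ft_force: [0.2, -0.8, 2.4]
grip_width: 0.214
```

```bash
python3 -c "
from h import *
to([.5455,-.284,.23])"
```

```text
t 9.67 tcp [ 0.546  -0.2843  0.0886] gw 0.0183 F [ 0.1654 -0.8069  2.4347] q [ 0.8461  0.7023 -0.4466  1.67    0.0826  0.9361  0.4265]
x [ 1.     -0.0001  0.0007] y [ 0.0001 -0.9704 -0.2415] z [ 0.0007  0.2415 -0.9704]
tool shift to target [-0.0004 -0.0344 -0.1371]
```

>>> step_arm:
  plan:
    - {"linear": [0, -0.001, -0.004], "rot": [0, 0, 0], "claw": 0.012}
    - {"linear": [0, -0.0025, -0.01], "rot": [0, 0, 0], "claw": 0.012}
    - {"linear": [0, -0.004, -0.016], "rot": [0, 0, 0], "claw": 0.012}
    - {"linear": [0, -0.005, -0.02], "rot": [0, 0, 0], "claw": 0.012}
    - {"linear": [0, -0.005, -0.02], "rot": [0, 0, 0], "claw": 0.012}
    - {"linear": [0, -0.005, -0.02], "rot": [0, 0, 0], "claw": 0.012}
    - {"linear": [0, -0.005, -0.02], "rot": [0, 0, 0], "claw": 0.012}
    - {"linear": [0, -0.004, -0.016], "rot": [0, 0, 0], "claw": 0.012}
    - {"linear": [0, -0.0025, -0.01], "rot": [0, 0, 0], "claw": 0.012}
    - {"linear": [0, 0, 0], "rot": [0, 0, 0], "claw": 0.012}
    - {"linear": [0, 0, 0], "rot": [0, 0, 0], "claw": 0.012}

```text
clock: 10.58
tcp_pos: [0.5456, -0.2841, 0.2285]
tool_rot: [0.993, 0.0, 0.0, -0.122]
ft_force: [-0.4, 0.1, -1.6]
grip_width: 0.21
```

```bash
python3 -c "
from h import *
to([.5455,-.284,.23]); snap('side','s6.png'); snap('top','t6.png')"
```

```text
t 10.58 tcp [ 0.5456 -0.2841  0.2285] gw 0.0179 F [-0.376   0.0656 -1.6084] q [ 0.8747  0.5411 -0.4865  1.5797  0.0245  1.1786  0.4257]
x [1.     0.     0.0002] y [ 0.0001 -0.9705 -0.2413] z [ 0.0001  0.2413 -0.9705]
tool shift to target [-0.0001 -0.0004 -0.0014]
```

View pics/s6.png

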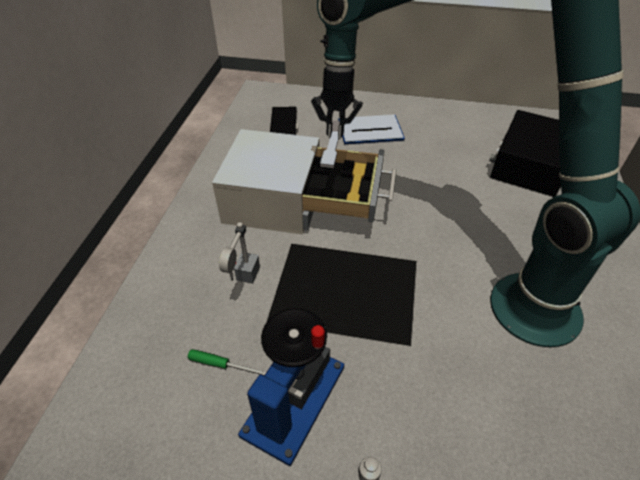

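View pics/t6.png

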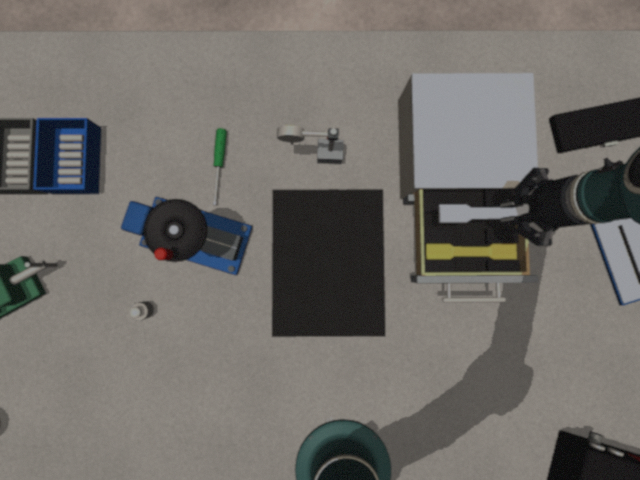

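Run:
```python
import cv2
a=cv2.imread('pics/t6.png');b=cv2.imread('pics/s6.png')
cv2.imwrite('pics/c7.png',cv2.resize(a[190:240,430:540],None,fx=7,fy=7,interpolation=2))
cv2.imwrite('pics/c8.png',cv2.resize(b[90:180,290:370],None,fx=6.5,fy=6.5,interpolation=2))
```

```text
(no output)
```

View pics/c7.png

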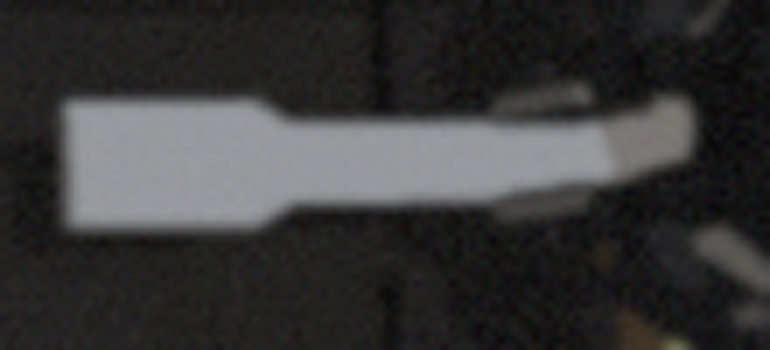

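View pics/c8.png

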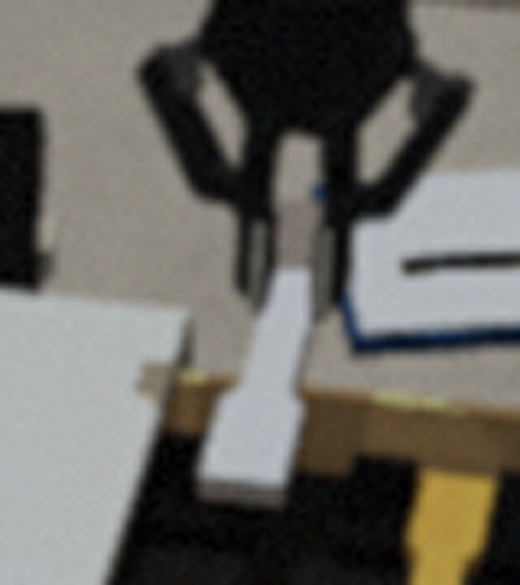

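Run:
```python
from h import *
a=lambda x,y:(430+(x+.5)/7-.5,190+(y+.5)/7-.5)
b=lambda x,y:(290+(x+.5)/6.5-.5,90+(y+.5)/6.5-.5)
for p,q in [((64,98),(200,473)),((64,232),(286,489)),((255,98),(222,395)),((260,232),(301,402)),((283,120),(244,378)),((290,207),(299,382))]:
    print(tri('top',a(*p),'side',b(*q)))
```

```text
(array([ 0.5603, -0.1614,  0.2374]), np.float64(0.0023635158093981735))
(array([ 0.5267, -0.1612,  0.2347]), np.float64(0.0005011910467454605))
(array([ 0.5606, -0.2109,  0.2373]), np.float64(0.0015172309912024988))
(array([ 0.5277, -0.2105,  0.2385]), np.float64(0.0025819938443612327))
(array([ 0.5536, -0.2161,  0.2426]), np.float64(0.002664534412501221))
(array([ 0.5317, -0.217 ,  0.2428]), np.float64(0.0014269151796996115))
```

>>> step_arm:
  plan:
    - {"linear": [0, 0, 0], "rot": [0, 1.41, 5.66], "claw": 0.012}
    - {"linear": [0, 0, 0], "rot": [0, 1.41, 5.66], "claw": 0.012}
    - {"linear": [0, 0, 0], "rot": [0, 1.41, 5.66], "claw": 0.012}
    - {"linear": [-0.007, -0.011, 0.0027], "rot": [0, 0, 0], "claw": 0.012}
    - {"linear": [-0.015, -0.0218, 0.0054], "rot": [0, 0, 0], "claw": 0.012}
    - {"linear": [-0.015, -0.0218, 0.0054], "rot": [0, 0, 0], "claw": 0.012}
    - {"linear": [-0.015, -0.0218, 0.0054], "rot": [0, 0, 0], "claw": 0.012}
    - {"linear": [-0.015, -0.0218, 0.0054], "rot": [0, 0, 0], "claw": 0.012}
    - {"linear": [-0.015, -0.0218, 0.0054], "rot": [0, 0, 0], "claw": 0.012}
    - {"linear": [-0.015, -0.0218, 0.0054], "rot": [0, 0, 0], "claw": 0.012}
    - {"linear": [-0.015, -0.0218, 0.0054], "rot": [0, 0, 0], "claw": 0.012}
    - {"linear": [-0.015, -0.0218, 0.0054], "rot": [0, 0, 0], "claw": 0.012}
    - {"linear": [-0.015, -0.0218, 0.0054], "rot": [0, 0, 0], "claw": 0.012}
    - {"linear": [-0.015, -0.0218, 0.0054], "rot": [0, 0, 0], "claw": 0.012}
    - {"linear": [-0.015, -0.0218, 0.0054], "rot": [0, 0, 0], "claw": 0.012}
    - {"linear": [-0.015, -0.0218, 0.0054], "rot": [0, 0, 0], "claw": 0.012}
    - {"linear": [-0.012, -0.018, 0.0045], "rot": [0, 0, 0], "claw": 0.012}
    - {"linear": [-0.009, -0.013, 0.0035], "rot": [0, 0, 0], "claw": 0.012}
    - {"linear": [0, 0, 0], "rot": [0, 0, 0], "claw": 0.012}

```text
clock: 12.27
tcp_pos: [0.4391, 0.0802, 0.2278]
tool_rot: [0.981, -0.148, 0.017, -0.121]
ft_force: [-0.1, -0.6, -1.5]
grip_width: 0.214
```

```bash
cat >> h.py <<'E'
psi=np.radians(-17.5); SX=np.array([np.cos(psi),np.sin(psi),0]); SY=np.array([-np.sin(psi),np.cos(psi),0]); SO=np.array([.5163,.3165,0])
def W(x,y,z): return SO+x*SX+y*SY+np.array([0,0,z])
def S(X): d=np.asarray(X)-SO; return np.array([d@SX,d@SY,d[2]])
E
python3 -c "
from h import *
to(W(0,-.1465,.14)); print(S(arm.read_state()['tcp_pos'])); snap('side','s7.png'); snap('top','t7.png')"
```

```text
t 12.27 tcp [0.4391 0.0802 0.2278] gw 0.0183 F [-0.0927 -0.6407 -1.5074] q [ 0.5384  0.1476 -0.6772  2.1164 -0.1795  0.8179 -0.312 ]
x [ 0.9554 -0.2952 -0.0028] y [-0.2871 -0.9269 -0.2418] z [ 0.0687  0.2318 -0.9703]
tool shift to target [ 0.0034 -0.0778  0.1099]
[-0.0026 -0.2486  0.2278]
```

View pics/s7.png

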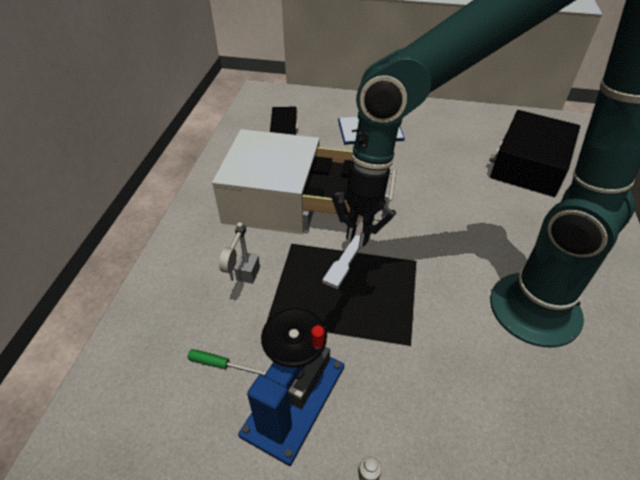

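View pics/t7.png

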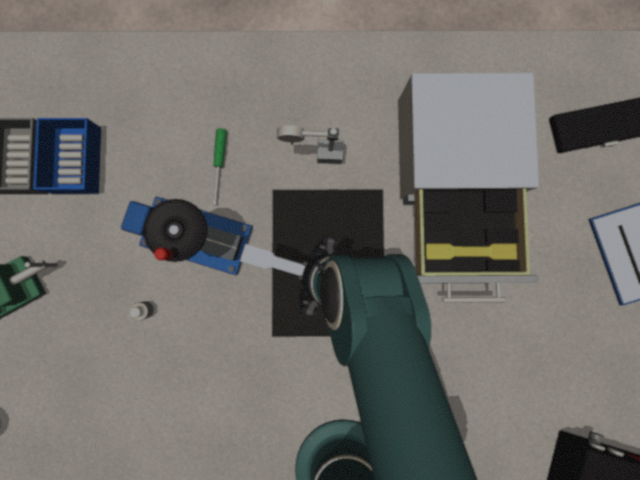

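>>> step_arm:
  plan:
    - {"linear": [0, 0.003, 0.011], "rot": [0, 0, 0], "claw": 0.012}
    - {"linear": [0, 0.0053, 0.021], "rot": [0, 0, 0], "claw": 0.012}
    - {"linear": [0, 0.0053, 0.021], "rot": [0, 0, 0], "claw": 0.012}
    - {"linear": [0, 0.0053, 0.021], "rot": [0, 0, 0], "claw": 0.012}
    - {"linear": [0, 0.003, 0.011], "rot": [0, 0, 0], "claw": 0.012}
    - {"linear": [0.0004, -0.008, 0.002], "rot": [0, 0, 0], "claw": 0.012}
    - {"linear": [0.0006, -0.0166, 0.0041], "rot": [0, 0, 0], "claw": 0.012}
    - {"linear": [0.0006, -0.0166, 0.0041], "rot": [0, 0, 0], "claw": 0.012}
    - {"linear": [0.0006, -0.0166, 0.0041], "rot": [0, 0, 0], "claw": 0.012}
    - {"linear": [0.0006, -0.0166, 0.0041], "rot": [0, 0, 0], "claw": 0.012}
    - {"linear": [0.0006, -0.0166, 0.0041], "rot": [0, 0, 0], "claw": 0.012}
    - {"linear": [0, -0.008, 0.002], "rot": [0, 0, 0], "claw": 0.012}
    - {"linear": [0, 0, 0], "rot": [0, 0, 0], "claw": 0.012}
    - {"linear": [0, 0, 0], "rot": [0, 0, 0], "claw": 0.012}
    - {"linear": [0, 0, 0], "rot": [0, 0, 0], "claw": 0.012}

```text
clock: 13.62
tcp_pos: [0.475, 0.1713, 0.1409]
tool_rot: [0.981, -0.152, 0.018, -0.12]
ft_force: [0.4, -0.5, -1.7]
grip_width: 0.212
```

```bash
cat >> h.py <<'E'
def rotto(tilt):
    # desired tool axes: x=SX, leaning by tilt deg towards -SY
    c,s_=np.cos(np.radians(tilt)),np.sin(np.radians(tilt)); Z=np.array([0,0,1.])
    z=s_*SY-c*Z; x=SX; y=np.cross(z,x); Rd=np.c_[x,y,z]
    Rt=R.from_quat(arm.read_state()['tool_rot']).as_matrix()
    print('rot needed deg',np.degrees(R.from_matrix(Rt.T@Rd).as_rotvec()))
E
python3 - <<'E'
from h import *
to(W(0,-.1465,.0756)); rotto(14); print(S(arm.read_state()['tcp_pos']))
a=snap('top','t8.png'); b=snap('side','s8.png')
cv2.imwrite('pics/c9.png',cv2.resize(a[190:300,170:330,::-1],None,fx=5,fy=5,interpolation=2))
cv2.imwrite('pics/c10.png',cv2.resize(b[230:400,250:430,::-1],None,fx=3.5,fy=3.5,interpolation=2))
E
```

```text
t 13.62 tcp [0.475  0.1713 0.1409] gw 0.0181 F [ 0.4139 -0.5455 -1.7312] q [ 0.2168  0.3715 -0.5904  2.1004  0.014   0.5826 -0.6443]
x [ 0.9534 -0.3019 -0.0004] y [-0.2931 -0.9252 -0.241 ] z [ 0.0724  0.2299 -0.9705]
tool shift to target [-0.0042  0.0115  0.0644]
rot needed deg [ 0.055   0.0065 -0.0733]
[ 0.0042 -0.1509  0.1409]
```

View pics/c9.png

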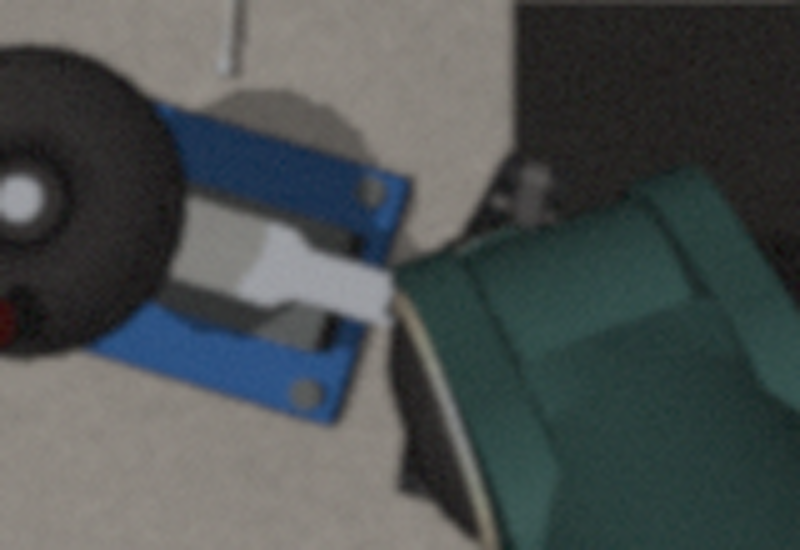

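View pics/c10.png

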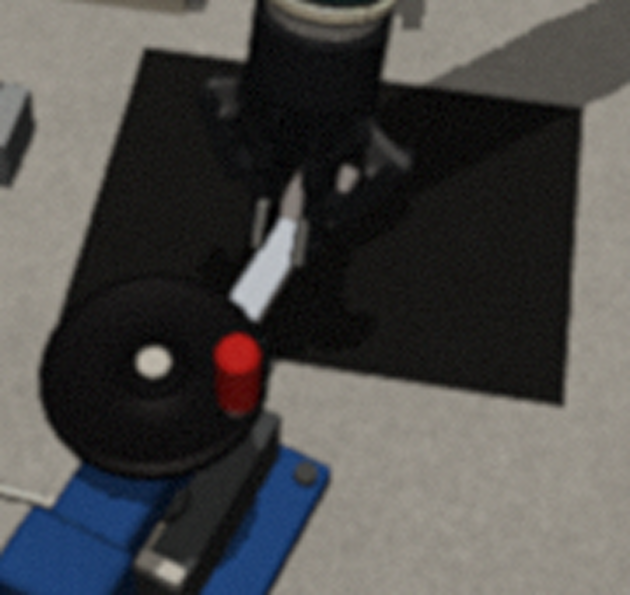

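>>> step_arm:
  plan:
    - {"linear": [-0.0006, 0.001, 0.005], "rot": [0, 0, 0], "claw": 0.012}
    - {"linear": [-0.0006, 0.0018, 0.01], "rot": [0, 0, 0], "claw": 0.012}
    - {"linear": [-0.0006, 0.0018, 0.01], "rot": [0, 0, 0], "claw": 0.012}
    - {"linear": [-0.0006, 0.0018, 0.01], "rot": [0, 0, 0], "claw": 0.012}
    - {"linear": [-0.0006, 0.0018, 0.01], "rot": [0, 0, 0], "claw": 0.012}
    - {"linear": [-0.0006, 0.0018, 0.01], "rot": [0, 0, 0], "claw": 0.012}
    - {"linear": [-0.0006, 0.001, 0.005], "rot": [0, 0, 0], "claw": 0.012}
    - {"linear": [0, 0.0005, 0.0024], "rot": [0, 0, 0], "claw": 0.012}
    - {"linear": [0, 0, 0], "rot": [0, 0, 0], "claw": 0.012}
    - {"linear": [0, 0, 0], "rot": [0, 0, 0], "claw": 0.012}

```text
clock: 14.55
tcp_pos: [0.4724, 0.1777, 0.0777]
tool_rot: [0.981, -0.151, 0.019, -0.121]
ft_force: [0.0, -0.7, -1.2]
grip_width: 0.214
```

Run:
```python
from h import *
to(W(0,-.1115,.0756)); rotto(14); print(S(arm.read_state()['tcp_pos']))
a=snap('top','t9.png'); b=snap('side','s9.png')
cv2.imwrite('pics/c9b.png',cv2.resize(a[190:280,140:260,::-1],None,fx=6,fy=6,interpolation=2))
cv2.imwrite('pics/c10b.png',cv2.resize(b[230:400,250:430,::-1],None,fx=3.5,fy=3.5,interpolation=2))
```

```text
t 14.55 tcp [0.4724 0.1777 0.0777] gw 0.0182 F [ 0.0365 -0.6506 -1.1668] q [ 0.1384  0.4808 -0.524   2.1394  0.085   0.4341 -0.698 ]
x [ 0.9538 -0.3005  0.0001] y [-0.2916 -0.9254 -0.2421] z [ 0.0728  0.2309 -0.9703]
tool shift to target [ 0.0001 -0.0326  0.0103]
rot needed deg [-0.0102 -0.0011  0.0111]
[-0.0001 -0.1456  0.0777]
```

View pics/c9b.png

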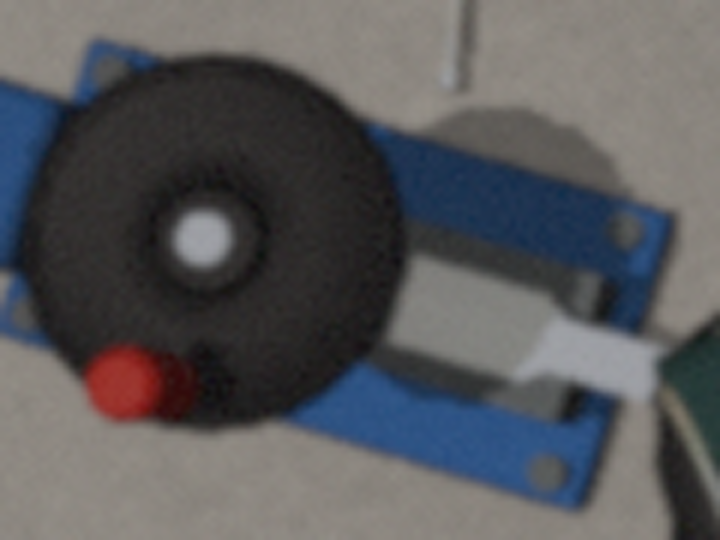

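View pics/c10b.png

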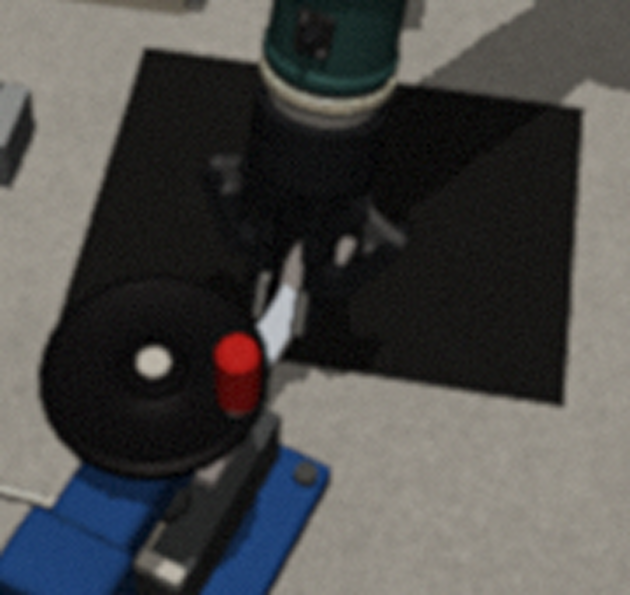

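>>> step_arm:
  plan:
    - {"linear": [0.001, 0.0005, 0.002], "rot": [0, 0, 0], "claw": 0.012}
    - {"linear": [0.001, -0.004, 0.001], "rot": [0, 0, 0], "claw": 0.012}
    - {"linear": [0.001, -0.006, 0.0015], "rot": [0, 0, 0], "claw": 0.012}
    - {"linear": [0.0008, -0.008, 0.002], "rot": [0, 0, 0], "claw": 0.012}
    - {"linear": [0, -0.008, 0.002], "rot": [0, 0, 0], "claw": 0.012}
    - {"linear": [0, -0.005, 0.0013], "rot": [0, 0, 0], "claw": 0.012}
    - {"linear": [0, -0.0025, 0.0006], "rot": [0, 0, 0], "claw": 0.012}
    - {"linear": [0, 0, 0], "rot": [0, 0, 0], "claw": 0.012}
    - {"linear": [0, 0, 0], "rot": [0, 0, 0], "claw": 0.012}

```text
clock: 15.4
tcp_pos: [0.486, 0.2095, 0.0754]
tool_rot: [0.981, -0.151, 0.018, -0.12]
ft_force: [0.2, -0.3, -1.6]
grip_width: 0.211
```

Run:
```python
from h import *
to(W(.0038,-.1115,.0732)); rotto(14); print(S(arm.read_state()['tcp_pos']))
a=snap('top','t10.png'); b=snap('side','s10.png')
cv2.imwrite('pics/c11.png',cv2.resize(a[205:275,180:260,::-1],None,fx=9,fy=9,interpolation=2))
cv2.imwrite('pics/c12.png',cv2.resize(b[290:430,240:380,::-1],None,fx=5,fy=5,interpolation=2))
```

```text
t 15.4 tcp [0.486  0.2095 0.0754] gw 0.018 F [ 0.2251 -0.3446 -1.6336] q [ 0.053   0.5068 -0.4948  2.0925  0.0997  0.4419 -0.7614]
x [ 0.9539 -0.3    -0.0003] y [-0.2912 -0.9257 -0.2416] z [ 0.0722  0.2305 -0.9704]
tool shift to target [0.0005 0.0008 0.0021]
rot needed deg [0.0219 0.0283 0.0366]
[ 0.0033 -0.1112  0.0754]
```

View pics/c11.png

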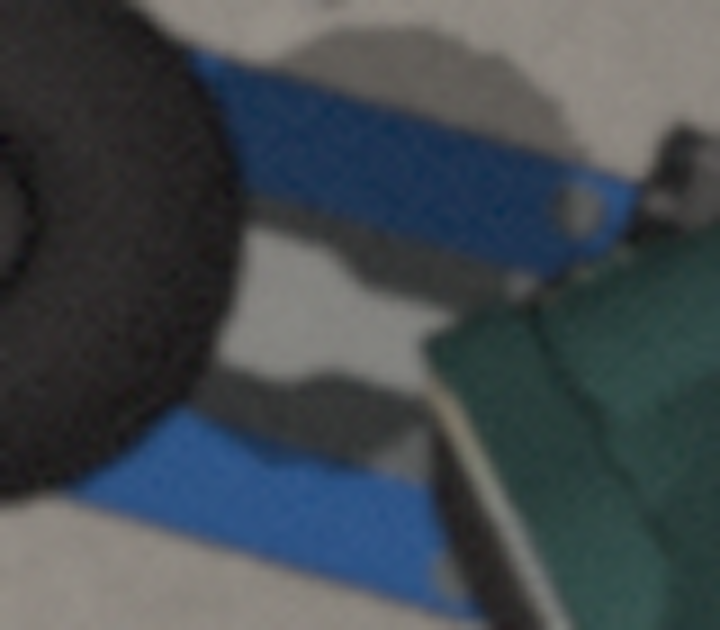

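View pics/c12.png

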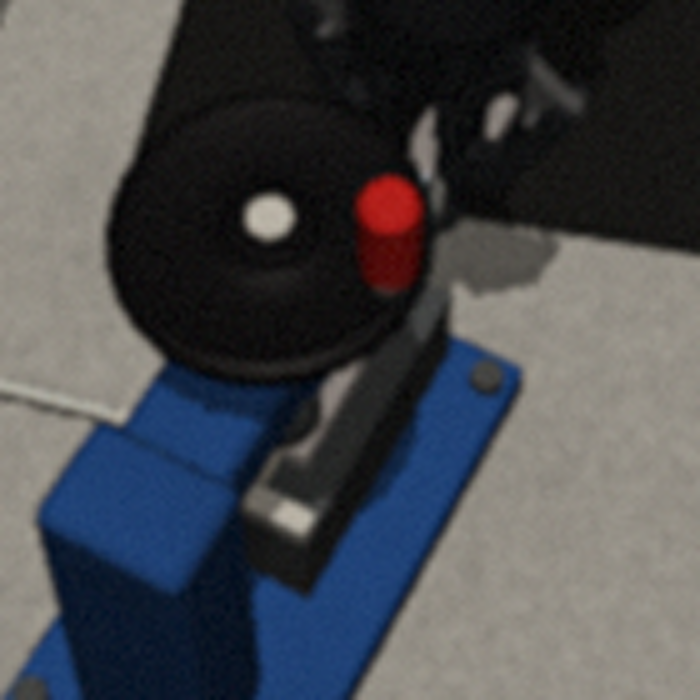

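```bash
cat > prof.py <<'E'
from h import *
import sys
def prof(f,y0,y1,z=.07,show=True):
    im=cv2.imread('pics/'+f).astype(np.float32)
    xs=np.arange(-.045,.0451,.001); out=[]
    for x in xs:
        v=[]
        for y in np.linspace(y0,y1,12):
            u=proj('top',W(x,y,z)); v.append(cv2.getRectSubPix(im,(1,1),(float(u[0]),float(u[1])))[0,0])
        out.append(np.mean(v,0))
    out=np.array(out)
    for x,o in zip(xs,out): print(f'{x*1000:.0f}:{o[0]:.0f},{o[1]:.0f},{o[2]:.0f}',end=' ')
    print()
if __name__=='__main__': prof(sys.argv[1],float(sys.argv[2]),float(sys.argv[3]),float(sys.argv[4]))
E
python3 prof.py top0.png -.085 -.065 .07; echo; python3 prof.py t9.png -.08 -.065 .07; echo;python3 prof.py t10.png -.068 -.058 .08
```

```text
-45:116,76,46 -44:117,76,46 -43:117,76,45 -42:117,75,45 -41:117,75,44 -40:118,75,43 -39:118,75,43 -38:118,74,41 -37:118,74,40 -36:118,74,40 -35:118,74,40 -34:118,74,41 -33:118,74,41 -32:117,73,41 -31:115,73,43 -30:111,73,47 -29:105,73,53 -28:98,75,60 -27:92,77,68 -26:87,79,73 -25:83,79,76 -24:80,79,76 -23:78,78,76 -22:77,77,75 -21:76,76,75 -20:75,75,74 -19:74,75,73 -18:73,74,72 -17:73,73,71 -16:72,72,70 -15:70,71,69 -14:69,69,68 -13:68,69,67 -12:67,67,66 -11:67,66,65 -10:66,66,64 -9:66,66,64 -8:65,65,63 -7:64,64,63 -6:64,64,62 -5:63,63,62 -4:64,65,64 -3:68,69,68 -2:73,75,75 -1:79,81,81 0:81,83,83 1:79,81,81 2:74,76,76 3:69,70,69 4:64,65,64 5:60,61,59 6:59,59,57 7:58,58,56 8:57,57,55 9:56,56,55 10:56,57,55 11:56,57,55 12:57,58,55 13:57,58,56 14:58,58,56 15:57,57,55 16:57,57,55 17:56,56,55 18:56,56,55 19:56,56,55 20:55,56,54 21:55,56,54 22:56,57,55 23:57,57,55 24:58,57,55 25:58,57,55 26:59,55,53 27:60,53,48 28:62,50,43 29:65,48,37 30:67,46,31 31:68,45,28 32:70,45,26 33:70,45,26 34:71,45,26 35:71,45,26 36:71,45,26 37:70,44,25 38:70,44,25 39:70,45,25 40:70,45,26 41:70,45,27 42:69,45,27 4
[... 1258 characters left out ...]
79,49,27 
Traceback (most recent call last):
  File "prof.py", line 14, in <module>
    if __name__=='__main__': prof(sys.argv[1],float(sys.argv[2]),float(sys.argv[3]),float(sys.argv[4]))
                             ~~~~^^^^^^^^^^^^^^^^^^^^^^^^^^^^^^^^^^^^^^^^^^^^^^^^^^^^^^^^^^^^^^^^^^^^^^
  File "prof.py", line 9, in prof
    u=proj('top',W(x,y,z)); v.append(cv2.getRectSubPix(im,(1,1),(float(u[0]),float(u[1])))[0,0])
  File "h.py", line 13, in proj
    K,Rm,t,p=cam(n); c=Rm@np.asarray(X,float)+t; q=K@c; return q[:2]/q[2]
             ~~~^^^
  File "h.py", line 5, in cam
    p=arm.camera_params(n); f=240/np.tan(np.radians(p['fov_y'])/2)
ValueError: time passes only in moves, steps and waits
```

```bash
cat >> h.py <<'E'
import pickle,os
if not os.path.exists('cam.pkl'): pickle.dump({n:cam(n) for n in('side','top')},open('cam.pkl','wb'))
_c=pickle.load(open('cam.pkl','rb'))
def cam(n): return _c[n]
E
python3 prof.py t10.png -.068 -.058 .07
```

```text
-45:135,85,48 -44:135,85,48 -43:135,86,48 -42:135,86,48 -41:135,85,48 -40:134,85,47 -39:134,85,46 -38:134,85,46 -37:135,85,47 -36:134,84,46 -35:134,84,46 -34:133,83,45 -33:132,82,45 -32:130,81,45 -31:125,80,47 -30:118,77,49 -29:109,76,53 -28:99,75,60 -27:90,76,68 -26:84,77,72 -25:79,76,73 -24:75,74,71 -23:70,70,68 -22:66,67,65 -21:64,65,63 -20:62,63,60 -19:60,60,58 -18:58,58,57 -17:56,57,55 -16:54,55,54 -15:54,55,53 -14:55,55,53 -13:55,55,53 -12:55,56,54 -11:58,58,56 -10:64,64,63 -9:73,73,73 -8:85,87,86 -7:98,101,101 -6:109,112,112 -5:116,119,119 -4:120,123,123 -3:121,124,124 -2:120,123,123 -1:118,121,120 0:115,118,116 1:112,114,113 2:108,110,109 3:104,107,104 4:101,103,100 5:101,103,100 6:103,105,102 7:105,108,105 8:109,112,110 9:112,115,114 10:113,116,116 11:112,115,114 12:105,107,107 13:95,97,96 14:83,85,83 15:72,73,71 16:63,64,62 17:58,58,56 18:55,56,54 19:54,55,53 20:53,54,53 21:54,54,53 22:54,55,53 23:55,55,53 24:55,55,53 25:56,55,52 26:58,54,50 27:62,53,47 28:66,52,43 29:71,52,38 30:75,51,34 31:77,51,31 32:79,51,29 33:79,50,27 34:79,49,26 35:79,50,26 36:80,51,28 37:80,51,29 38:80,51,29 39:80,51,30 40:80,50,30 41:80,50,30 42:80,51,30 43:80,51,30 44:80,51,29 45:80,51,29
```

>>> step_arm:
  plan:
    - {"linear": [-0.0013, 0, 0], "rot": [0, 0, 0], "claw": 0.012}
    - {"linear": [-0.0012, 0.0002, 0.0006], "rot": [0, 0, 0], "claw": 0.012}
    - {"linear": [0, 0.0003, 0.001], "rot": [0, 0, 0], "claw": 0.012}
    - {"linear": [0, 0.0001, 0.0005], "rot": [0, 0, 0], "claw": 0.012}
    - {"linear": [0, 0, 0], "rot": [0, 0, 0], "claw": 0.012}
    - {"linear": [0, 0, 0], "rot": [0, 0, 0], "claw": 0.012}

```text
clock: 16.0
tcp_pos: [0.4836, 0.2097, 0.0734]
tool_rot: [0.981, -0.151, 0.018, -0.12]
ft_force: [-1.3, -2.0, 3.1]
grip_width: 0.209
```

Run:
```python
from h import *
to(W(.0008,-.097,.0732)); print(S(arm.read_state()['tcp_pos']))
```

```text
t 16.0 tcp [0.4836 0.2097 0.0734] gw 0.0178 F [-1.2626 -2.0228  3.1377] q [ 0.0496  0.5075 -0.493   2.0983  0.1011  0.4348 -0.7652]
x [ 0.9538 -0.3006 -0.0004] y [-0.2918 -0.9255 -0.2413] z [ 0.0722  0.2303 -0.9704]
tool shift to target [-0.0002 -0.0142  0.0038]
[ 0.001  -0.1117  0.0734]
```

>>> step_arm:
  plan:
    - {"linear": [0, -0.003, 0.0007], "rot": [0, 0, 0], "claw": 0.012}
    - {"linear": [0, -0.003, 0.0007], "rot": [0, 0, 0], "claw": 0.012}
    - {"linear": [0, -0.003, 0.0007], "rot": [0, 0, 0], "claw": 0.012}
    - {"linear": [0, -0.002, 0.0005], "rot": [0, 0, 0], "claw": 0.012}
    - {"linear": [0, 0, 0], "rot": [0, 0, 0], "claw": 0.012}

```text
clock: 16.42
tcp_pos: [0.4876, 0.2218, 0.0736]
tool_rot: [0.981, -0.151, 0.019, -0.121]
ft_force: [-0.4, 0.4, 0.1]
grip_width: 0.216
```

>>> step_arm:
  plan:
    - {"linear": [0, -0.001, 0.00025], "rot": [0, 0, 0], "claw": 0.012}
    - {"linear": [0, -0.001, 0.00025], "rot": [0, 0, 0], "claw": 0.012}
    - {"linear": [0, 0, 0], "rot": [0, 0, 0], "claw": 0.012}

```text
clock: 16.67
tcp_pos: [0.488, 0.2226, 0.0736]
tool_rot: [0.981, -0.151, 0.019, -0.12]
ft_force: [-1.0, -2.6, 1.9]
grip_width: 0.214
```

Run:
```python
from h import *
to(W(.0008,-.097,.0732)); print(S(arm.read_state()['tcp_pos']))
```

```text
t 16.67 tcp [0.488  0.2226 0.0736] gw 0.0183 F [-0.9952 -2.5828  1.9069] q [ 0.0177  0.5151 -0.4832  2.0808  0.1052  0.4387 -0.7894]
x [ 0.9537 -0.3008  0.0001] y [-0.2918 -0.9254 -0.2417] z [ 0.0728  0.2305 -0.9703]
tool shift to target [-0.0004 -0.0009  0.0006]
[ 0.0012 -0.098   0.0736]
```

Push on in 1 mm steps until the stop is felt.

>>> step_arm:
  plan:
    - {"linear": [0, -0.001, 0.00025], "rot": [0, 0, 0], "claw": 0.012}
    - {"linear": [0, -0.001, 0.00025], "rot": [0, 0, 0], "claw": 0.012}
    - {"linear": [0, 0, 0], "rot": [0, 0, 0], "claw": 0.012}
    - {"linear": [0, 0, 0], "rot": [0, 0, 0], "claw": 0.012}

```text
clock: 17.0
tcp_pos: [0.4888, 0.2249, 0.0736]
tool_rot: [0.981, -0.151, 0.019, -0.121]
ft_force: [0.1, -1.3, 2.2]
grip_width: 0.206
```

>>> step_arm:
  plan:
    - {"linear": [0, -0.001, 0.00025], "rot": [0, 0, 0], "claw": 0.012}
    - {"linear": [0, -0.001, 0.00025], "rot": [0, 0, 0], "claw": 0.012}
    - {"linear": [0, 0, 0], "rot": [0, 0, 0], "claw": 0.012}
    - {"linear": [0, 0, 0], "rot": [0, 0, 0], "claw": 0.012}

```text
clock: 17.33
tcp_pos: [0.4892, 0.2263, 0.0735]
tool_rot: [0.981, -0.151, 0.019, -0.12]
ft_force: [-0.5, -4.1, 5.3]
grip_width: 0.214
```

Run:
```python
from h import *
st(); print(S(arm.read_state()['tcp_pos']))
```

```text
t 17.33 tcp [0.4892 0.2263 0.0735] gw 0.0183 F [-0.5131 -4.0713  5.3122] q [ 0.0083  0.5174 -0.48    2.0755  0.1066  0.4403 -0.7966]
x [ 0.9536 -0.3009  0.    ] y [-0.292  -0.9254 -0.2414] z [ 0.0727  0.2302 -0.9704]
[ 0.0013 -0.0942  0.0735]
```

>>> step_arm:
  plan:
    - {"linear": [0, -0.001, 0.0002], "rot": [0, 0, 0], "claw": 0.012}
    - {"linear": [0, -0.001, 0.0002], "rot": [0, 0, 0], "claw": 0.012}
    - {"linear": [0, 0, 0], "rot": [0, 0, 0], "claw": 0.012}
    - {"linear": [0, 0, 0], "rot": [0, 0, 0], "claw": 0.012}

```text
clock: 17.67
tcp_pos: [0.4892, 0.2263, 0.0735]
tool_rot: [0.981, -0.152, 0.018, -0.119]
ft_force: [-4.1, -10.3, 10.9]
grip_width: 0.21
```

Run:
```python
from h import *
st(); print(S(arm.read_state()['tcp_pos']))
b=snap('side','s13.png');a=snap('top','t13.png')
cv2.imwrite('pics/c13.png',cv2.resize(b[290:430,240:380,::-1],None,fx=5,fy=5,interpolation=2))
```

```text
t 17.67 tcp [0.4892 0.2263 0.0735] gw 0.0179 F [ -4.0599 -10.3112  10.8508] q [ 0.0045  0.5174 -0.4773  2.0738  0.1079  0.4439 -0.8001]
x [ 0.9534 -0.3017 -0.0009] y [-0.2932 -0.9259 -0.2383] z [ 0.071   0.2275 -0.9712]
[ 0.0013 -0.0941  0.0735]
```

View pics/c13.png

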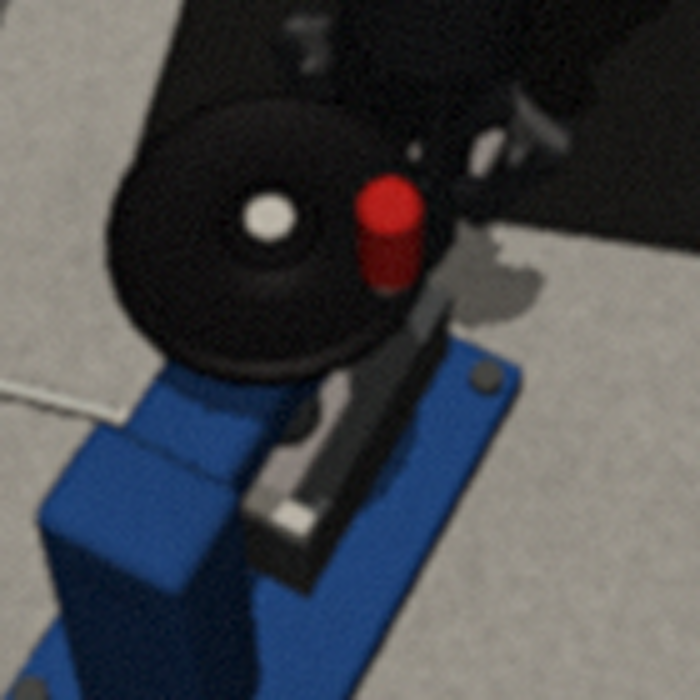

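>>> step_arm:
  plan:
    - {"linear": [0, 0.0012, -0.0003], "rot": [0, 0, 0], "claw": 0.012}
    - {"linear": [0, 0.001, -0.0005], "rot": [0, 0, 0], "claw": 0.012}
    - {"linear": [0, 0, 0], "rot": [0, 0, 0], "claw": 0.012}
    - {"linear": [0, 0, 0], "rot": [0, 0, 0], "claw": 0.03}
    - {"linear": [0, 0, 0], "rot": [0, 0, 0], "claw": 0.046}
    - {"linear": [0, 0, 0], "rot": [0, 0, 0], "claw": 0.046}
    - {"linear": [0, 0, 0], "rot": [0, 0, 0], "claw": 0.046}
    - {"linear": [0, 0, -0.005], "rot": [0, 0, 0], "claw": 0.046}
    - {"linear": [0, 0, -0.01], "rot": [0, 0, 0], "claw": 0.046}
    - {"linear": [0, 0, -0.02], "rot": [0, 0, 0], "claw": 0.046}
    - {"linear": [0, 0.01, -0.03], "rot": [0, 0, 0], "claw": 0.046}
    - {"linear": [0, 0.03, -0.02], "rot": [0, 0, 0], "claw": 0.046}
    - {"linear": [0, 0.03, 0], "rot": [0, 0, 0], "claw": 0.046}
    - {"linear": [0, 0.03, 0], "rot": [0, 0, 0], "claw": 0.046}
    - {"linear": [0, 0.02, 0], "rot": [0, 0, 0], "claw": 0.046}
    - {"linear": [0, 0, 0], "rot": [0, 0, 0], "claw": 0.046}

```text
clock: 19.1
tcp_pos: [0.4463, 0.0913, 0.1268]
tool_rot: [0.981, -0.154, 0.018, -0.119]
ft_force: [-0.1, -0.3, -0.7]
grip_width: 0.537
```

Run:
```python
from h import *
st(); print(S(arm.read_state()['tcp_pos']))
b=snap('side','s14.png');a=snap('top','t14.png')
cv2.imwrite('pics/c14.png',cv2.resize(b[290:430,240:380,::-1],None,fx=5,fy=5,interpolation=2))
cv2.imwrite('pics/c15.png',cv2.resize(a[190:290,120:280,::-1],None,fx=5,fy=5,interpolation=2))
```

```text
t 19.1 tcp [0.4463 0.0913 0.1268] gw 0.0459 F [-0.1143 -0.2805 -0.7084] q [ 0.407   0.34   -0.6064  2.1938 -0.0454  0.5554 -0.4356]
x [ 0.952  -0.3062 -0.0015] y [-0.2976 -0.9243 -0.2391] z [ 0.0718  0.228  -0.971 ]
[ 0.001  -0.2358  0.1268]
```

View pics/c14.png

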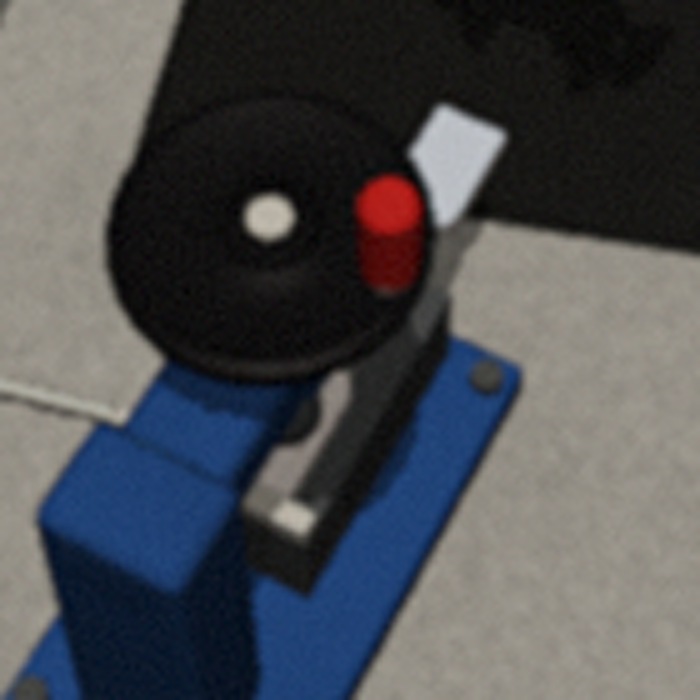

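View pics/c15.png

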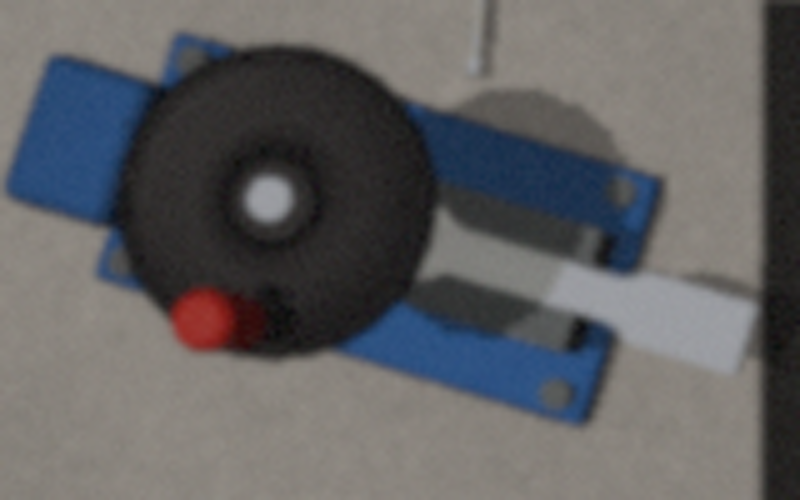

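Run:
```python
from h import *
im=cv2.imread('pics/t14.png').astype(np.float32).mean(2)
def samp(x,y,z=.08):
    u=proj('top',W(x,y,z)); return cv2.getRectSubPix(im,(1,1),(float(u[0]),float(u[1])))[0,0]
xs=np.arange(-.03,.0301,.0005)
for y0,y1 in [(-.16,-.148),(-.142,-.13),(-.085,-.075),(-.07,-.064)]:
    p=np.array([np.mean([samp(x,y) for y in np.linspace(y0,y1,8)]) for x in xs]); g=np.gradient(cv2.GaussianBlur(p[:,None],(1,5),1).ravel())
    m=np.abs(xs)<.024
    i=np.argmax(np.where(m&(xs<0),g,-9)); j=np.argmin(np.where(m&(xs>0),g,9)); print(y0,xs[i]*1e3,xs[j]*1e3,(xs[i]+xs[j])*500)
ys=np.arange(-.185,-.145,.0005); p=np.array([np.mean([samp(x,y) for x in np.linspace(-.012,.01,8)]) for y in ys]); print('end y',ys[np.argmax(np.gradient(p))])
# corners free end
for f,q in [('top',[(757,305),(738,375)])]:
    for a in q: print(S(onz('top',(120+(a[0]+.5)/5-.5,190+(a[1]+.5)/5-.5),.08)))
b=lambda x,y:(240+(x+.5)/5-.5,290+(y+.5)/5-.5)
for a in [(441,101),(508,134)]: print('side',S(onz('side',b(*a),.08)))
```

```text
-0.16 -14.999999999999986 17.500000000000043 1.2500000000000289
-0.142 -14.999999999999986 17.000000000000043 1.0000000000000286
-0.085 -9.49999999999998 11.000000000000037 0.7500000000000284
-0.07 -9.99999999999998 11.000000000000037 0.5000000000000282
end y -0.16349999999999998
[ 0.0169 -0.1633  0.08  ]
[-0.014  -0.1646  0.08  ]
side [ 0.018  -0.1665  0.08  ]
side [-0.0158 -0.1649  0.08  ]
```

>>> step_arm:
  plan:
    - {"linear": [0, 0, 0], "rot": [-7, 0, 0], "claw": 0.02}
    - {"linear": [0, 0, 0], "rot": [-7, 0, 0], "claw": 0.02}
    - {"linear": [0, 0, 0.01], "rot": [0, 0, 0], "claw": 0.02}
    - {"linear": [0, 0, 0.02], "rot": [0, 0, 0], "claw": 0.02}
    - {"linear": [0, 0, 0.02], "rot": [0, 0, 0], "claw": 0.02}
    - {"linear": [0, 0, 0.008], "rot": [0, 0, 0], "claw": 0.02}
    - {"linear": [0, 0, 0], "rot": [0, 0, 0], "claw": 0.02}
    - {"linear": [0, 0, 0], "rot": [0, 0, 0], "claw": 0.02}

```text
clock: 19.87
tcp_pos: [0.4477, 0.0975, 0.0692]
tool_rot: [0.988, -0.151, -0.0, -0.007]
ft_force: [-0.1, 0.3, 0.9]
grip_width: 0.231
```

Run:
```python
from h import *
to(W(0.001,-.182,.068)); rotto(0); print(S(arm.read_state()['tcp_pos']))
```

```text
t 19.87 tcp [0.4477 0.0975 0.0692] gw 0.0197 F [-0.1233  0.2672  0.9444] q [ 0.0577  0.4462 -0.3958  2.1574  0.2837  0.5808 -0.8445]
x [ 0.9542 -0.299  -0.0023] y [-0.299  -0.9541 -0.0142] z [ 0.0021  0.0142 -0.9999]
tool shift to target [ 0.0006 -0.0475  0.0019]
rot needed deg [-0.8132  0.131   0.1008]
[ 0.0005 -0.2295  0.0692]
```

>>> step_arm:
  plan:
    - {"linear": [0, -0.006, 0], "rot": [0, 0, 0], "claw": 0.02}
    - {"linear": [0, -0.01, 0.001], "rot": [-0.8, 0, 0], "claw": 0.02}
    - {"linear": [0, -0.01, 0], "rot": [0, 0, 0], "claw": 0.02}
    - {"linear": [0, -0.01, 0], "rot": [0, 0, 0], "claw": 0.02}
    - {"linear": [0, -0.008, 0], "rot": [0, 0, 0], "claw": 0.02}
    - {"linear": [0, -0.003, 0], "rot": [0, 0, 0], "claw": 0.02}
    - {"linear": [0, 0, 0], "rot": [0, 0, 0], "claw": 0.02}
    - {"linear": [0, 0, 0], "rot": [0, 0, 0], "claw": 0.02}

```text
clock: 20.53
tcp_pos: [0.4616, 0.1414, 0.0682]
tool_rot: [0.988, -0.152, -0.001, 0.0]
ft_force: [0.5, -0.7, -0.3]
grip_width: 0.232
```

>>> step_arm:
  plan:
    - {"linear": [0, -0.0015, 0], "rot": [0, 0, 0], "claw": 0.02}
    - {"linear": [0, -0.0015, 0], "rot": [0, 0, 0], "claw": 0.02}
    - {"linear": [0, -0.001, 0], "rot": [0, 0, 0], "claw": 0.02}
    - {"linear": [0, 0, 0], "rot": [0, 0, 0], "claw": 0.02}

```text
clock: 20.87
tcp_pos: [0.463, 0.1453, 0.0682]
tool_rot: [0.988, -0.152, -0.001, 0.0]
ft_force: [-0.1, -0.8, 1.0]
grip_width: 0.236
```

Run:
```python
from h import *
st(); print(S(arm.read_state()['tcp_pos']))
```

```text
t 20.87 tcp [0.463  0.1453 0.0682] gw 0.0201 F [-0.1074 -0.7557  0.9981] q [-0.0542  0.4833 -0.3829  2.0918  0.302   0.6202 -0.9502]
x [ 0.9539 -0.3002 -0.0018] y [-0.3002 -0.9539  0.0005] z [-0.0019  0.0001 -1.    ]
[ 0.0007 -0.1793  0.0682]
```

>>> step_arm:
  plan:
    - {"linear": [0, -0.0015, 0], "rot": [0, 0, 0], "claw": 0.02}
    - {"linear": [0, -0.0015, 0], "rot": [0, 0, 0], "claw": 0.02}
    - {"linear": [0, -0.001, 0], "rot": [0, 0, 0], "claw": 0.02}
    - {"linear": [0, 0, 0], "rot": [0, 0, 0], "claw": 0.02}

```text
clock: 21.2
tcp_pos: [0.4641, 0.1491, 0.0681]
tool_rot: [0.988, -0.152, -0.001, 0.0]
ft_force: [-0.3, -0.9, 0.4]
grip_width: 0.235
```

>>> step_arm:
  plan:
    - {"linear": [0, -0.001, 0], "rot": [0, 0, 0], "claw": 0.02}
    - {"linear": [0, -0.001, 0], "rot": [0, 0, 0], "claw": 0.02}
    - {"linear": [0, 0, 0], "rot": [0, 0, 0], "claw": 0.02}

```text
clock: 21.45
tcp_pos: [0.464, 0.1492, 0.0679]
tool_rot: [0.988, -0.152, -0.002, 0.002]
ft_force: [-1.7, -4.9, 2.8]
grip_width: 0.235
```

Run:
```python
from h import *
st(); print(S(arm.read_state()['tcp_pos']))
```

```text
t 21.45 tcp [0.464  0.1492 0.0679] gw 0.0201 F [-1.7318 -4.8901  2.8463] q [-0.0645  0.4875 -0.381   2.0849  0.3037  0.6264 -0.9597]
x [ 0.9537 -0.3008 -0.003 ] y [-0.3008 -0.9537  0.0041] z [-0.0041 -0.003  -1.    ]
[ 0.0005 -0.1753  0.0679]
```

>>> step_arm:
  plan:
    - {"linear": [0, 0.004, 0], "rot": [0, 0, 0], "claw": 0.02}
    - {"linear": [0, 0.015, 0], "rot": [0, 0, 0], "claw": 0.02}
    - {"linear": [0, 0.02, -0.01], "rot": [0, 0, 0], "claw": 0.03}
    - {"linear": [0, 0.01, -0.03], "rot": [0, 0, 0], "claw": 0.045}
    - {"linear": [0, 0, -0.04], "rot": [0, 0, 0], "claw": 0.045}
    - {"linear": [0, 0, -0.04], "rot": [0, 0, 0], "claw": 0.045}
    - {"linear": [0, 0, -0.04], "rot": [0, 0, 0], "claw": 0.045}
    - {"linear": [0, 0, -0.04], "rot": [0, 0, 0], "claw": 0.045}
    - {"linear": [0, 0, -0.03], "rot": [0, 0, 0], "claw": 0.045}
    - {"linear": [0, 0, 0], "rot": [0, 0, 0], "claw": 0.045}
    - {"linear": [0, 0, 0], "rot": [0, 0, 0], "claw": 0.045}

```text
clock: 22.37
tcp_pos: [0.4515, 0.1048, 0.3]
tool_rot: [0.988, -0.152, 0.002, -0.001]
ft_force: [0.3, 0.2, 0.4]
grip_width: 0.525
```

Run:
```python
from h import *
a=tri('top',c2(252,368),'side',c3(482,105))[0]; print('grip top',S(a))
h=tri('top',c2(320,248),'side',c3(398,116))[0]; print('hub',S(h))
to([a[0],a[1],.30]); rotto(0); print(S(arm.read_state()['tcp_pos']))
b=snap('side','s15.png');t=snap('top','t15.png')
cv2.imwrite('pics/c16.png',cv2.resize(b[350:420,270:340,::-1],None,fx=8.5,fy=8.5,interpolation=2))
for n,im,(x0,x1,y0,y1) in [('top',t,(100,280,180,300)),('side',b,(220,400,280,440))]:
    hsv=cv2.cvtColor(im,cv2.COLOR_RGB2HSV); m=((hsv[:,:,0]<8)|(hsv[:,:,0]>172))&(hsv[:,:,1]>150)&(hsv[:,:,2]>60)
    ys,xs=np.nonzero(m[y0:y1,x0:x1]); print(n,xs.min()+x0,xs.max()+x0,ys.min()+y0,ys.max()+y0)
```

```text
grip top [-0.0457 -0.0026  0.2755]
hub [-0.0002  0.0009  0.2365]
t 22.37 tcp [0.4515 0.1048 0.3   ] gw 0.0448 F [0.3373 0.1762 0.3767] q [ 0.1622  0.1106 -0.4929  1.9345  0.0589  1.107  -0.659 ]
x [ 0.9539 -0.3     0.0029] y [-0.3    -0.9539 -0.0016] z [ 0.0032  0.0006 -1.    ]
tool shift to target [-0.0474 -0.2188  0.0002]
rot needed deg [-0.0904 -0.1648  0.0444]
[ 0.0019 -0.2214  0.3   ]
top 154 167 248 259
side 311 324 325 347
```

View pics/c16.png

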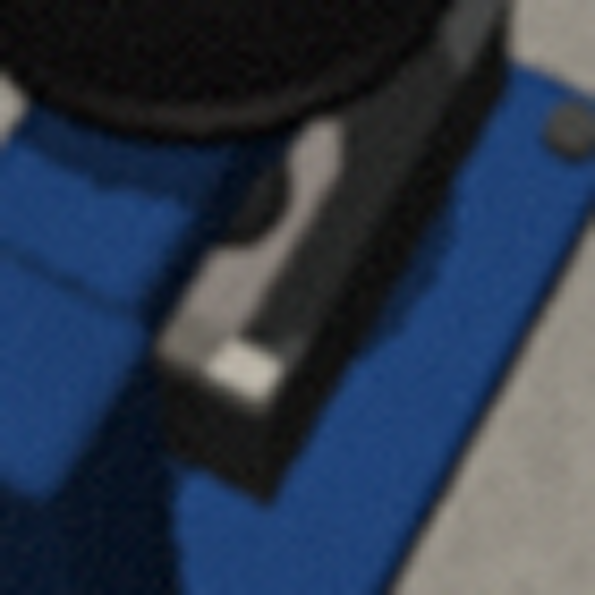

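View pics/t15.png

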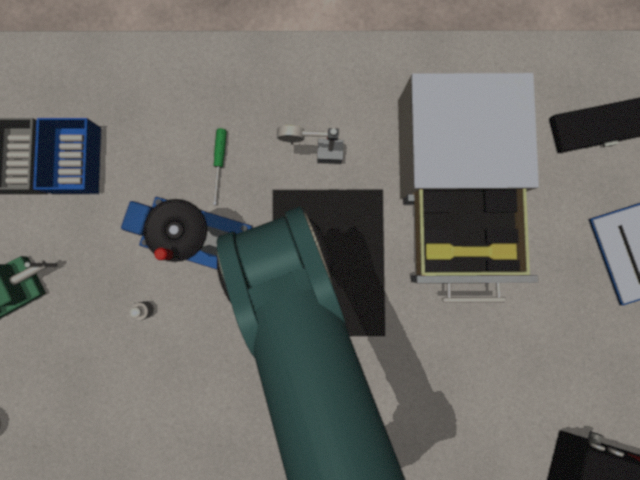

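```bash
cat > padz.py <<'E'
from h import *
for zp in [.08,.084,.088,.092,.096,.1]:
    P=np.array([proj('side',W(.015*np.cos(a),.015*np.sin(a),zp)) for a in np.linspace(0,2*np.pi,180)])
    P=(P+.5-[270,350])*8.5-.5
    # edge towards lower right perpendicular dir (0.8,0.6)
    print(zp,'right max',P[P[:,0].argmax()],'bottom',P[P[:,1].argmax()], 'diag', (P@[.7,.714]).max())
E
python3 padz.py
```

```text
0.08 right max [297.3229 215.3919] bottom [231.2099 276.8282] diag 378.9944105581789
0.084 right max [296.8735 207.2338] bottom [230.5438 268.7733] diag 372.8611535722267
0.088 right max [296.4212 199.024 ] bottom [229.8735 260.6668] diag 366.68867636399614
0.092 right max [295.966  190.7619] bottom [229.1989 252.5081] diag 360.47660152556585
0.096 right max [295.5079 182.447 ] bottom [228.5199 244.2967] diag 354.2245467911444
0.1 right max [295.0468 174.0789] bottom [227.8364 236.032 ] diag 347.93212495865646
```

>>> step_arm:
  plan:
    - {"linear": [-0.003, -0.012, 0], "rot": [0, 0, 0], "claw": 0.045}
    - {"linear": [-0.005, -0.023, 0], "rot": [0, 0, 0], "claw": 0.045}
    - {"linear": [-0.005, -0.023, 0], "rot": [0, 0, 0], "claw": 0.045}
    - {"linear": [-0.005, -0.023, 0], "rot": [0, 0, 0], "claw": 0.045}
    - {"linear": [-0.005, -0.023, 0], "rot": [0, 0, 0], "claw": 0.045}
    - {"linear": [-0.005, -0.023, 0], "rot": [0, 0, 0], "claw": 0.045}
    - {"linear": [-0.005, -0.023, 0], "rot": [0, 0, 0], "claw": 0.045}
    - {"linear": [-0.005, -0.023, 0], "rot": [0, 0, 0], "claw": 0.045}
    - {"linear": [-0.005, -0.023, 0], "rot": [0, 0, 0], "claw": 0.045}
    - {"linear": [-0.0044, -0.0228, 0], "rot": [0, 0, 0], "claw": 0.045}
    - {"linear": [0, 0, 0], "rot": [0, 0, 0], "claw": 0.045}
    - {"linear": [0, 0, 0], "rot": [0, 0, 0], "claw": 0.045}
    - {"linear": [0, 0, 0], "rot": [0, 0, 0], "claw": 0.045}
    - {"linear": [0, 0, 0], "rot": [0, 0, 0], "claw": 0.045}

```text
clock: 23.63
tcp_pos: [0.471, 0.3258, 0.2972]
tool_rot: [0.988, -0.152, -0.001, 0.001]
ft_force: [1.4, -0.7, -0.2]
grip_width: 0.526
```

Run:
```python
from h import *
to(W(-.0457,-.0026,.238)); rotto(0); print(S(arm.read_state()['tcp_pos']))
b=snap('side','s16.png');t=snap('top','t16.png')
cv2.imwrite('pics/c17.png',cv2.resize(b[200:440,200:440,::-1],None,fx=2.5,fy=2.5,interpolation=2))
```

```text
t 23.63 tcp [0.471  0.3258 0.2972] gw 0.0449 F [ 1.3516 -0.7361 -0.1963] q [-0.1955  0.3452 -0.5902  1.6899  0.2046  1.1724 -1.145 ]
x [ 0.9535 -0.3014 -0.0025] y [-0.3014 -0.9535  0.0024] z [-0.0031 -0.0015 -1.    ]
tool shift to target [ 0.0005 -0.0023  0.0592]
rot needed deg [ 0.1367  0.1458 -0.0406]
[-0.046  -0.0047  0.2972]
```

View pics/c17.png

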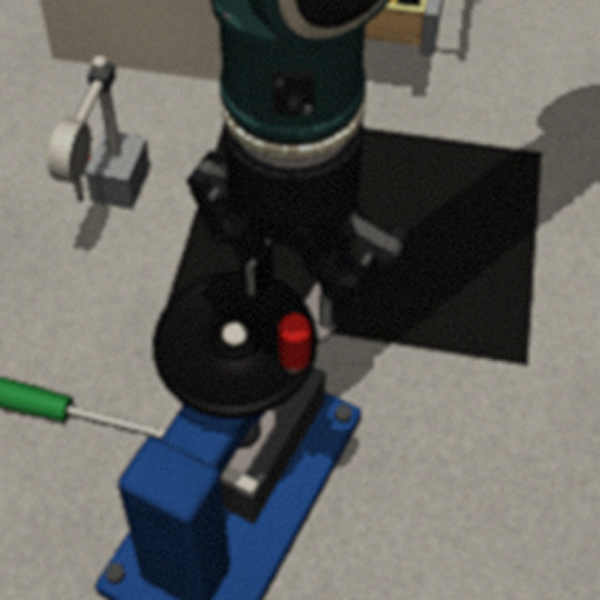

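>>> step_arm:
  plan:
    - {"linear": [0, -0.001, 0.008], "rot": [0, 0, 0], "claw": 0.045}
    - {"linear": [0, -0.001, 0.012], "rot": [0, 0, 0], "claw": 0.045}
    - {"linear": [0, 0, 0.012], "rot": [0, 0, 0], "claw": 0.045}
    - {"linear": [0, 0, 0.012], "rot": [0, 0, 0], "claw": 0.045}
    - {"linear": [0, 0, 0.009], "rot": [0, 0, 0], "claw": 0.045}
    - {"linear": [0, 0, 0.004], "rot": [0, 0, 0], "claw": 0.045}
    - {"linear": [0, 0, 0], "rot": [0, 0, 0], "claw": 0.045}
    - {"linear": [0, 0, 0], "rot": [0, 0, 0], "claw": 0.045}

```text
clock: 24.4
tcp_pos: [0.4714, 0.3293, 0.241]
tool_rot: [0.988, -0.152, -0.001, 0.0]
ft_force: [-0.4, 1.3, 1.1]
grip_width: 0.528
```

Run:
```python
from h import *
to(W(-.0457,-.0026,.238)); rotto(0); print(S(arm.read_state()['tcp_pos']))
b=snap('side','s17.png')
cv2.imwrite('pics/c18.png',cv2.resize(b[270:400,240:380,::-1],None,fx=5,fy=5,interpolation=2))
```

```text
t 24.4 tcp [0.4714 0.3293 0.241 ] gw 0.0451 F [-0.4318  1.3477  1.1327] q [-0.2159  0.4017 -0.576   1.7504  0.2443  1.0636 -1.1802]
x [ 0.954  -0.2999 -0.0022] y [-0.2999 -0.954   0.0007] z [-0.0023 -0.     -1.    ]
tool shift to target [0.001  0.0013 0.003 ]
rot needed deg [0.0392 0.1242 0.0465]
[-0.0467 -0.0013  0.241 ]
```

View pics/c18.png

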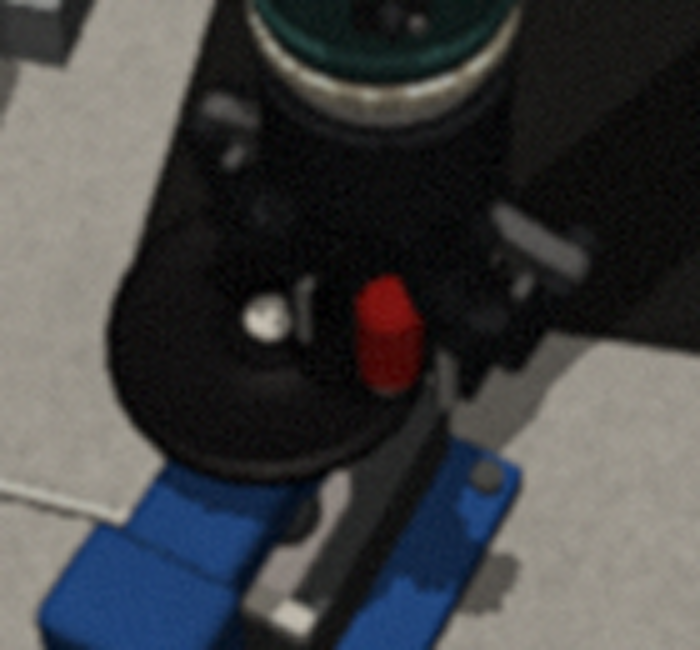

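>>> step_arm:
  plan:
    - {"linear": [0.0005, 0.0005, 0], "rot": [0, 0, 0], "claw": 0.014}
    - {"linear": [0, 0, 0], "rot": [0, 0, 0], "claw": 0.014}
    - {"linear": [0, 0, 0], "rot": [0, 0, 0], "claw": 0.014}
    - {"linear": [0, 0, 0], "rot": [0, 0, 0], "claw": 0.014}
    - {"linear": [0, 0, 0], "rot": [0, 0, 0], "claw": 0.014}
  force: 40

```text
clock: 24.87
tcp_pos: [0.4718, 0.3288, 0.2419]
tool_rot: [0.988, -0.152, -0.001, -0.0]
ft_force: [-1.8, -0.3, 5.6]
grip_width: 0.244
```

```bash
cat >> h.py <<'E'
def wh():
    s=arm.read_state(); p=S(s['tcp_pos']); r=np.hypot(p[0],p[1]); th=np.degrees(np.arctan2(p[1],p[0]))
    F=s['ft_force']; f=np.array([F@SX,F@SY,F[2]]); u=p[:2]/r; tg=np.array([u[1],-u[0]]) # clockwise tangent
    print('t',round(s['clock'],2),'S',p,'r',round(r,4),'cw angle from -x',round((180-th)%360,1),'Ftan',round(f[:2]@tg,2),'Frad',round(f[:2]@u,2),'Fz',round(F[2],2),'gw',round(s['grip_width']*.0854,4),'q',s['q'])
    return (180-th)%360
def rows(a0,a1,n,r=.046,dz=.012/360):
    # chord rows cw angle a from -x : pos=(-r cos a, r sin a); tool x=SX, tool y=-SY
    a=np.radians(np.linspace(a0,a1,n+1)); P=np.c_[-r*np.cos(a),r*np.sin(a)]
    d=np.diff(P,axis=0)
    for k in d: print([round(k[0],4),round(-k[1],4),round((a1-a0)/n*dz,5)])
E
python3 -c "
from h import *
a=wh(); rotto(0)
rows(-3,177,18)"
```

```text
t 24.87 S [-0.0462 -0.0017  0.2419] r 0.0462 cw angle from -x 357.9 Ftan -0.77 Frad 1.63 Fz 5.56 gw 0.0208 q [-0.2146  0.4001 -0.5763  1.7502  0.244   1.0641 -1.1789]
rot needed deg [-0.0013  0.07    0.0473]
[np.float64(0.0003), np.float64(-0.008), 0.00033]
[np.float64(0.0017), np.float64(-0.0078), 0.00033]
[np.float64(0.003), np.float64(-0.0074), 0.00033]
[np.float64(0.0042), np.float64(-0.0068), 0.00033]
[np.float64(0.0054), np.float64(-0.006), 0.00033]
[np.float64(0.0063), np.float64(-0.0049), 0.00033]
[np.float64(0.0071), np.float64(-0.0038), 0.00033]
[np.float64(0.0076), np.float64(-0.0025), 0.00033]
[np.float64(0.0079), np.float64(-0.0011), 0.00033]
[np.float64(0.008), np.float64(0.0003), 0.00033]
[np.float64(0.0078), np.float64(0.0017), 0.00033]
[np.float64(0.0074), np.float64(0.003), 0.00033]
[np.float64(0.0068), np.float64(0.0042), 0.00033]
[np.float64(0.006), np.float64(0.0054), 0.00033]
[np.float64(0.0049), np.float64(0.0063), 0.00033]
[np.float64(0.0038), np.float64(0.0071), 0.00033]
[np.float64(0.0025), np.float64(0.0076), 0.00033]
[np.float64(0.0011), np.float64(0.0079), 0.00033]
```

>>> step_arm:
  plan:
    - {"linear": [0.0003, -0.008, 0.0003], "rot": [0, 0, 0], "claw": 0.014}
    - {"linear": [0.0017, -0.0078, 0.0003], "rot": [0, 0, 0], "claw": 0.014}
    - {"linear": [0.003, -0.0074, 0.0004], "rot": [0, 0, 0], "claw": 0.014}
    - {"linear": [0.0042, -0.0068, 0.0003], "rot": [0, 0, 0], "claw": 0.014}
    - {"linear": [0.0054, -0.006, 0.0003], "rot": [0, 0, 0], "claw": 0.014}
    - {"linear": [0.0063, -0.0049, 0.0004], "rot": [0, 0, 0], "claw": 0.014}

```text
clock: 25.37
tcp_pos: [0.5029, 0.3621, 0.2399]
tool_rot: [0.989, -0.151, -0.002, 0.0]
ft_force: [-5.8, -3.3, 9.4]
grip_width: 0.249
```

```bash
python3 -c "
from h import *
wh(); rotto(0)"
```

```text
t 25.37 S [-0.0264  0.0394  0.2399] r 0.0475 cw angle from -x 56.2 Ftan -6.54 Frad -1.55 Fz 9.39 gw 0.0213 q [-0.2654  0.4792 -0.5592  1.6415  0.2753  1.1035 -1.2032]
rot needed deg [0.0768 0.1723 0.106 ]
```

>>> step_arm:
  plan:
    - {"linear": [0.0071, -0.0038, 0.0003], "rot": [0, 0, 0], "claw": 0.014}
    - {"linear": [0.0076, -0.0025, 0.0003], "rot": [0, 0, 0], "claw": 0.014}
    - {"linear": [0.0079, -0.0011, 0.0003], "rot": [0, 0, 0], "claw": 0.014}
    - {"linear": [0.008, 0.0003, 0.0003], "rot": [0, 0, 0], "claw": 0.014}
    - {"linear": [0.0078, 0.0017, 0.0003], "rot": [0, 0, 0], "claw": 0.014}
    - {"linear": [0.0074, 0.003, 0.0003], "rot": [0, 0, 0], "claw": 0.014}
    - {"linear": [0.0068, 0.0042, 0.0003], "rot": [0, 0, 0], "claw": 0.014}
    - {"linear": [0.006, 0.0054, 0.0003], "rot": [0, 0, 0], "claw": 0.014}
    - {"linear": [0.0049, 0.0063, 0.0003], "rot": [0, 0, 0], "claw": 0.014}
    - {"linear": [0.0038, 0.0071, 0.0003], "rot": [0, 0, 0], "claw": 0.014}
    - {"linear": [0.0025, 0.0076, 0.0003], "rot": [0, 0, 0], "claw": 0.014}
    - {"linear": [0.0011, 0.0079, 0.0003], "rot": [0, 0, 0], "claw": 0.014}

```text
clock: 26.37
tcp_pos: [0.5614, 0.3082, 0.2361]
tool_rot: [0.989, -0.151, 0.0, -0.003]
ft_force: [0.7, 6.1, 2.4]
grip_width: 0.246
```

```bash
python3 -c "
from h import *
wh(); rotto(0)
b=snap('side','s18.png')
cv2.imwrite('pics/c19.png',cv2.resize(b[350:420,270:340,::-1],None,fx=8.5,fy=8.5,interpolation=2))
wh()
rows(177,357,18)"
```

```text
t 26.37 S [0.0456 0.0057 0.2361] r 0.0459 cw angle from -x 172.9 Ftan -6.17 Frad -0.4 Fz 2.4 gw 0.021 q [-0.167   0.5113 -0.5374  1.5981  0.2798  1.1065 -1.0767]
rot needed deg [-0.3032  0.0427  0.1185]
t 26.42 S [0.0457 0.0035 0.2359] r 0.0459 cw angle from -x 175.6 Ftan -2.96 Frad -1.65 Fz 4.15 gw 0.0212 q [-0.1655  0.5101 -0.5364  1.5999  0.2795  1.1083 -1.0763]
[np.float64(-0.0003), np.float64(0.008), 0.00033]
[np.float64(-0.0017), np.float64(0.0078), 0.00033]
[np.float64(-0.003), np.float64(0.0074), 0.00033]
[np.float64(-0.0042), np.float64(0.0068), 0.00033]
[np.float64(-0.0054), np.float64(0.006), 0.00033]
[np.float64(-0.0063), np.float64(0.0049), 0.00033]
[np.float64(-0.0071), np.float64(0.0038), 0.00033]
[np.float64(-0.0076), np.float64(0.0025), 0.00033]
[np.float64(-0.0079), np.float64(0.0011), 0.00033]
[np.float64(-0.008), np.float64(-0.0003), 0.00033]
[np.float64(-0.0078), np.float64(-0.0017), 0.00033]
[np.float64(-0.0074), np.float64(-0.003), 0.00033]
[np.float64(-0.0068), np.float64(-0.0042), 0.00033]
[np.float64(-0.006), np.float64(-0.0054), 0.00033]
[np.float64(-0.0049), np.float64(-0.0063), 0.00033]
[np.float64(-0.0038), np.float64(-0.0071), 0.00033]
[np.float64(-0.0025), np.float64(-0.0076), 0.00033]
[np.float64(-0.0011), np.float64(-0.0079), 0.00033]
```

View pics/c19.png

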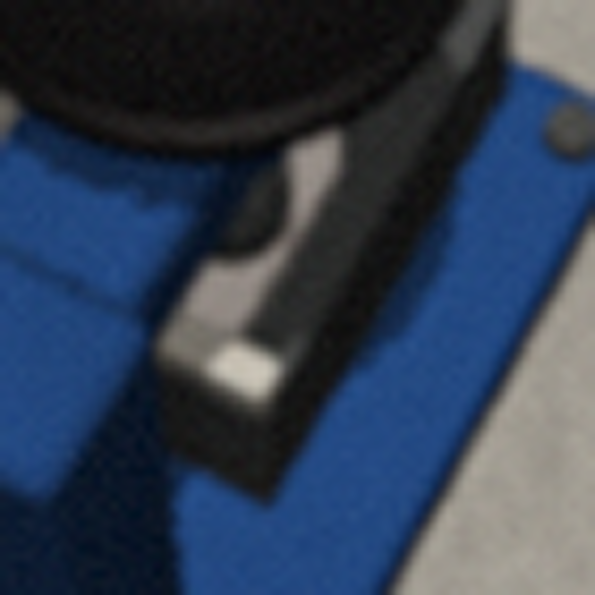

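>>> step_arm:
  plan:
    - {"linear": [-0.0003, 0.008, 0.0003], "rot": [0, 0, 0], "claw": 0.014}
    - {"linear": [-0.0017, 0.0078, 0.0003], "rot": [0, 0, 0], "claw": 0.014}
    - {"linear": [-0.003, 0.0074, 0.0004], "rot": [0, 0, 0], "claw": 0.014}
    - {"linear": [-0.0042, 0.0068, 0.0003], "rot": [0, 0, 0], "claw": 0.014}
    - {"linear": [-0.0054, 0.006, 0.0003], "rot": [0, 0, 0], "claw": 0.014}
    - {"linear": [-0.0063, 0.0049, 0.0004], "rot": [0, 0, 0], "claw": 0.014}
    - {"linear": [-0.0071, 0.0038, 0.0003], "rot": [0, 0, 0], "claw": 0.014}
    - {"linear": [-0.0076, 0.0025, 0.0003], "rot": [0, 0, 0], "claw": 0.014}
    - {"linear": [-0.0079, 0.0011, 0.0004], "rot": [0, 0, 0], "claw": 0.014}

```text
clock: 27.17
tcp_pos: [0.5071, 0.273, 0.2331]
tool_rot: [0.988, -0.152, 0.002, -0.001]
ft_force: [6.7, 4.1, -0.9]
grip_width: 0.244
```

```bash
python3 -c "
from h import *
wh(); rotto(0)"
```

```text
t 27.17 S [ 0.0043 -0.0443  0.2331] r 0.0445 cw angle from -x 264.5 Ftan -5.73 Frad -5.39 Fz -0.86 gw 0.0208 q [-0.1113  0.4056 -0.5617  1.7617  0.2463  1.0405 -1.0668]
rot needed deg [-0.1892 -0.151  -0.0131]
```

>>> step_arm:
  plan:
    - {"linear": [-0.008, -0.0003, 0.0003], "rot": [0, 0, 0], "claw": 0.014}
    - {"linear": [-0.0078, -0.0017, 0.0003], "rot": [0, 0, 0], "claw": 0.014}
    - {"linear": [-0.0074, -0.003, 0.0004], "rot": [0, 0, 0], "claw": 0.014}
    - {"linear": [-0.0068, -0.0042, 0.0003], "rot": [0, 0, 0], "claw": 0.014}
    - {"linear": [-0.006, -0.0054, 0.0003], "rot": [0, 0, 0], "claw": 0.014}

```text
clock: 27.58
tcp_pos: [0.4767, 0.295, 0.2314]
tool_rot: [0.988, -0.153, 0.001, 0.002]
ft_force: [2.8, -4.9, 4.6]
grip_width: 0.252
```

```bash
python3 -c "
from h import *
wh(); rotto(0)
b=snap('side','s19.png')
cv2.imwrite('pics/c20.png',cv2.resize(b[350:420,270:340,::-1],None,fx=8.5,fy=8.5,interpolation=2))
wh()"
```

```text
t 27.58 S [-0.0313 -0.0324  0.2314] r 0.0451 cw angle from -x 314.0 Ftan -5.7 Frad -0.12 Fz 4.64 gw 0.0215 q [-0.1565  0.3861 -0.5759  1.7951  0.245   1.0326 -1.1329]
rot needed deg [ 0.1631 -0.1142 -0.0979]
t 27.63 S [-0.033  -0.0308  0.2313] r 0.0451 cw angle from -x 317.0 Ftan -3.86 Frad -1.14 Fz 1.99 gw 0.0211 q [-0.1583  0.3865 -0.5779  1.7952  0.2441  1.0317 -1.1337]
```

View pics/c20.png

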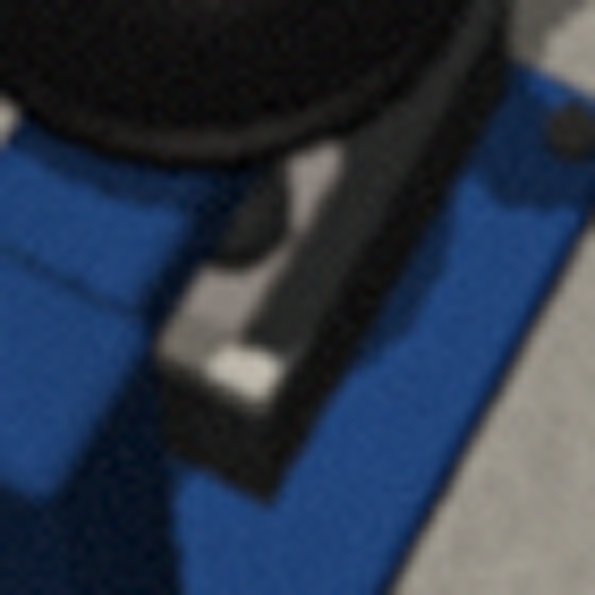

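```bash
cat > pe.py <<'E'
from h import *
import sys
def edge(f):
    im=cv2.imread('pics/'+f).astype(np.float32).mean(2); out=[]
    # profile along the normal direction, lines parallel image rows; several columns
    for c in [296.5,297.5,298.5,299.5,300.5]:
        r=np.arange(370,388,.25); p=np.array([cv2.getRectSubPix(im,(1,1),(float(c),float(y)))[0,0] for y in r])
        # half level crossing between pad dark and bar bright going up
        lo=p[(r<378)].min() if True else 0
        k=np.argmax(np.gradient(p)); hi=p[k:k+16].max(); lo=p[max(0,k-16):k].min(); m=(hi+lo)/2
        j=k
        while p[j]>m and j>0: j-=1
        while p[j+1]<m and j<len(p)-2: j+=1
        out.append(r[j]+.25*(m-p[j])/(p[j+1]-p[j]))
    return np.array(out)
for f in sys.argv[1:]: e=edge(f); print(f,e,e.mean())
E
python3 pe.py s14.png s15.png s16.png s18.png s19.png; python3 -c "
from h import *
rows(317,557,24)"
```

```text
s14.png [378.8171 378.7484 378.5806 378.3168 377.6591] 378.4244093745947
s15.png [378.8141 378.7765 378.6846 378.3806 377.6645] 378.4640457175672
s16.png [378.8393 378.762  378.6125 378.3631 377.6863] 378.4526231897995
s18.png [380.5284 380.478  380.2491 379.8265 379.3208] 380.0805715288967
s19.png [381.567  381.5925 381.4065 380.9147 380.3435] 381.16482231169937
[np.float64(-0.0049), np.float64(-0.0063), 0.00033]
[np.float64(-0.0038), np.float64(-0.0071), 0.00033]
[np.float64(-0.0025), np.float64(-0.0076), 0.00033]
[np.float64(-0.0011), np.float64(-0.0079), 0.00033]
[np.float64(0.0003), np.float64(-0.008), 0.00033]
[np.float64(0.0017), np.float64(-0.0078), 0.00033]
[np.float64(0.003), np.float64(-0.0074), 0.00033]
[np.float64(0.0042), np.float64(-0.0068), 0.00033]
[np.float64(0.0054), np.float64(-0.006), 0.00033]
[np.float64(0.0063), np.float64(-0.0049), 0.00033]
[np.float64(0.0071), np.float64(-0.0038), 0.00033]
[np.float64(0.0076), np.float64(-0.0025), 0.00033]
[np.float64(0.0079), np.float64(-0.0011), 0.00033]
[np.float64(0.008), np.float64(0.0003), 0.00033]
[np.float64(0.0078), np.float64(0.0017), 0.00033]
[np.float64(0.0074), np.float64(0.003), 0.00033]
[np.float64(0.0068), np.float64(0.0042), 0.00033]
[np.float64(0.006), np.float64(0.0054), 0.00033]
[np.float64(0.0049), np.float64(0.0063), 0.00033]
[np.float64(0.0038), np.float64(0.0071), 0.00033]
[np.float64(0.0025), np.float64(0.0076), 0.00033]
[np.float64(0.0011), np.float64(0.0079), 0.00033]
[np.float64(-0.0003), np.float64(0.008), 0.00033]
[np.float64(-0.0017), np.float64(0.0078), 0.00033]
```

>>> step_arm:
  plan:
    - {"linear": [-0.0049, -0.0063, 0.0003], "rot": [0, 0, 0], "claw": 0.014}
    - {"linear": [-0.0038, -0.0071, 0.0003], "rot": [0, 0, 0], "claw": 0.014}
    - {"linear": [-0.0025, -0.0076, 0.0004], "rot": [0, 0, 0], "claw": 0.014}
    - {"linear": [-0.0011, -0.0079, 0.0003], "rot": [0, 0, 0], "claw": 0.014}
    - {"linear": [0.0003, -0.008, 0.0003], "rot": [0, 0, 0], "claw": 0.014}
    - {"linear": [0.0017, -0.0078, 0.0004], "rot": [0, 0, 0], "claw": 0.014}
    - {"linear": [0.003, -0.0074, 0.0003], "rot": [0, 0, 0], "claw": 0.014}

```text
clock: 28.22
tcp_pos: [0.4823, 0.3488, 0.2289]
tool_rot: [0.988, -0.152, -0.002, 0.002]
ft_force: [-5.4, -4.2, 7.0]
grip_width: 0.243
```

```bash
python3 -c "
from h import *
wh(); rotto(0)
b=snap('side','s20.png')
wh()"; python3 pe.py s20.png
```

```text
t 28.22 S [-0.0422  0.0206  0.2289] r 0.0469 cw angle from -x 26.0 Ftan -6.77 Frad 1.03 Fz 6.98 gw 0.0208 q [-0.247   0.4519 -0.5726  1.7114  0.2728  1.064  -1.213 ]
rot needed deg [0.2155 0.1857 0.0665]
t 28.27 S [-0.0415  0.0221  0.2289] r 0.047 cw angle from -x 28.0 Ftan -1.9 Frad 0.64 Fz 6.17 gw 0.0207 q [-0.2478  0.4536 -0.5725  1.709   0.2733  1.0627 -1.2131]
s20.png [381.837  381.7933 381.6529 381.2554 380.5223] 381.4121859755367
```

>>> step_arm:
  plan:
    - {"linear": [0.0042, -0.0068, 0.0003], "rot": [0, 0, 0], "claw": 0.014}
    - {"linear": [0.0054, -0.006, 0.0003], "rot": [0, 0, 0], "claw": 0.014}
    - {"linear": [0.0063, -0.0049, 0.0004], "rot": [0, 0, 0], "claw": 0.014}
    - {"linear": [0.0071, -0.0038, 0.0003], "rot": [0, 0, 0], "claw": 0.014}

```text
clock: 28.6
tcp_pos: [0.5099, 0.3636, 0.2277]
tool_rot: [0.989, -0.151, -0.003, 0.001]
ft_force: [-6.6, -1.8, 8.4]
grip_width: 0.249
```

```bash
python3 -c "
from h import *
wh(); rotto(0)
b=snap('side','s21.png')
cv2.imwrite('pics/c21.png',cv2.resize(b[350:420,270:340,::-1],None,fx=8.5,fy=8.5,interpolation=2))
wh()"; python3 pe.py s21.png
```

```text
t 28.6 S [-0.0203  0.043   0.2277] r 0.0476 cw angle from -x 64.7 Ftan -6.83 Frad -0.92 Fz 8.37 gw 0.0212 q [-0.2648  0.5044 -0.559   1.6354  0.2896  1.0907 -1.2068]
rot needed deg [0.1345 0.2778 0.1368]
t 28.65 S [-0.0185  0.0438  0.2276] r 0.0475 cw angle from -x 67.1 Ftan -4.28 Frad 0.67 Fz 5.44 gw 0.021 q [-0.2644  0.5059 -0.5579  1.6329  0.2902  1.0894 -1.2065]
s21.png [381.8268 381.8267 381.6569 381.2458 380.5582] 381.42289190590384
```

View pics/c21.png

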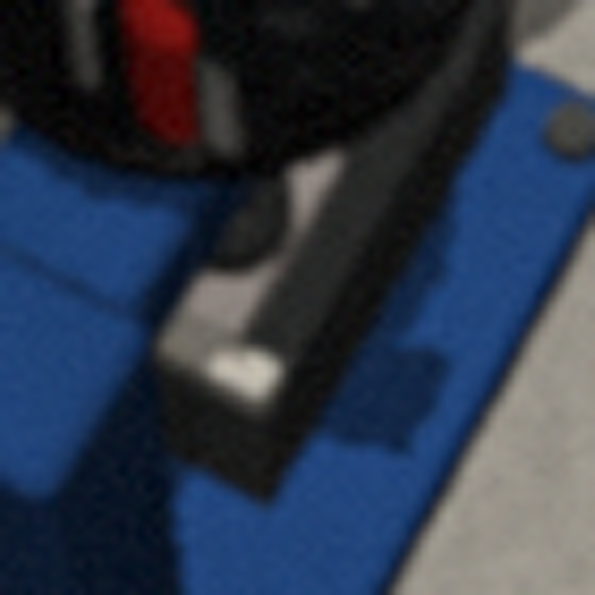

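>>> step_arm:
  plan:
    - {"linear": [0.0076, -0.0025, 0.0003], "rot": [0, 0, 0], "claw": 0.014}
    - {"linear": [0.0079, -0.0011, 0.0003], "rot": [0, 0, 0], "claw": 0.014}
    - {"linear": [0.008, 0.0003, 0.0004], "rot": [0, 0, 0], "claw": 0.014}
    - {"linear": [0.0078, 0.0017, 0.0003], "rot": [0, 0, 0], "claw": 0.014}
    - {"linear": [0.0074, 0.003, 0.0003], "rot": [0, 0, 0], "claw": 0.014}
    - {"linear": [0.0068, 0.0042, 0.0004], "rot": [0, 0, 0], "claw": 0.014}
    - {"linear": [0.006, 0.0054, 0.0003], "rot": [0, 0, 0], "claw": 0.014}
    - {"linear": [0.0049, 0.0063, 0.0003], "rot": [0, 0, 0], "claw": 0.014}
    - {"linear": [0.0038, 0.0071, 0.0004], "rot": [0, 0, 0], "claw": 0.014}

```text
clock: 29.4
tcp_pos: [0.5617, 0.3262, 0.2249]
tool_rot: [0.989, -0.15, -0.001, -0.004]
ft_force: [1.2, 9.6, 0.7]
grip_width: 0.244
```

```bash
python3 -c "
from h import *
wh(); rotto(0)
b=snap('side','s22.png')
wh()"; python3 pe.py s22.png
```

```text
t 29.4 S [0.0404 0.0229 0.2249] r 0.0464 cw angle from -x 150.4 Ftan -9.14 Frad 3.14 Fz 0.66 gw 0.0209 q [-0.1917  0.5388 -0.5416  1.5854  0.2948  1.0957 -1.1065]
rot needed deg [-0.442   0.1397  0.223 ]
t 29.45 S [0.0416 0.0206 0.2248] r 0.0465 cw angle from -x 153.7 Ftan -5.95 Frad 0.5 Fz 3.02 gw 0.0213 q [-0.1897  0.5381 -0.54    1.5864  0.2952  1.0973 -1.106 ]
s22.png [381.8025 381.8052 381.6987 381.2926 380.5911] 381.43803757056594
```

>>> step_arm:
  plan:
    - {"linear": [0.0025, 0.0076, 0.0003], "rot": [0, 0, 0], "claw": 0.014}
    - {"linear": [0.0005, 0.003, 0.0002], "rot": [0, 0, 0], "claw": 0.014}
    - {"linear": [0, 0, 0], "rot": [0, 0, 0], "claw": 0.014}
    - {"linear": [0, 0, 0], "rot": [0, 0, 0], "claw": 0.014}

```text
clock: 29.78
tcp_pos: [0.5622, 0.3132, 0.2244]
tool_rot: [0.989, -0.151, -0.0, -0.003]
ft_force: [3.1, 6.4, 0.4]
grip_width: 0.243
```

```bash
python3 -c "
from h import *
wh(); rotto(0)"
```

```text
t 29.78 S [0.0448 0.0107 0.2244] r 0.046 cw angle from -x 166.6 Ftan -6.59 Frad 2.69 Fz 0.38 gw 0.0207 q [-0.1728  0.5293 -0.5407  1.6009  0.2933  1.0901 -1.0922]
rot needed deg [-0.2968  0.0523  0.1113]
```

>>> step_arm:
  plan:
    - {"linear": [0, -0.0015, 0], "rot": [0, 0, 0], "claw": 0.014}
    - {"linear": [0, 0, 0], "rot": [0, 0, 0], "claw": 0.038}
    - {"linear": [0, 0, 0], "rot": [0, 0, 0], "claw": 0.038}
    - {"linear": [0, 0, 0], "rot": [0, 0, 0], "claw": 0.038}
    - {"linear": [0, 0, -0.006], "rot": [0, 0, 0], "claw": 0.038}
    - {"linear": [0, 0, -0.015], "rot": [0, 0, 0], "claw": 0.038}
    - {"linear": [0, 0, -0.025], "rot": [0, 0, 0], "claw": 0.038}
    - {"linear": [0, 0, -0.03], "rot": [0, 0, 0], "claw": 0.038}
    - {"linear": [0, 0, -0.03], "rot": [0, 0, 0], "claw": 0.038}
    - {"linear": [-0.01, 0.02, -0.01], "rot": [0, 0, 0], "claw": 0.038}
    - {"linear": [-0.01, 0.035, 0], "rot": [0, 0, 0], "claw": 0.038}
    - {"linear": [-0.01, 0.035, 0], "rot": [0, 0, 0], "claw": 0.038}
    - {"linear": [-0.01, 0.035, 0], "rot": [0, 0, 0], "claw": 0.038}
    - {"linear": [-0.01, 0.035, 0], "rot": [0, 0, 0], "claw": 0.038}
    - {"linear": [-0.01, 0.035, 0], "rot": [0, 0, 0], "claw": 0.038}
    - {"linear": [-0.01, 0.035, 0], "rot": [0, 0, 0], "claw": 0.038}
    - {"linear": [0, 0.02, 0], "rot": [0, 0, 0], "claw": 0.038}
    - {"linear": [0, 0, 0], "rot": [0, 0, 0], "claw": 0.038}
    - {"linear": [0, 0, 0], "rot": [0, 0, 0], "claw": 0.038}

```text
clock: 31.37
tcp_pos: [0.4205, 0.0934, 0.3407]
tool_rot: [0.988, -0.153, -0.0, 0.0]
ft_force: [0.6, 1.0, 0.0]
grip_width: 0.442
```

```bash
python3 - <<'E'
from h import *
st()
b=snap('side','s23.png');t=snap('top','t23.png')
cv2.imwrite('pics/c23.png',cv2.resize(t[190:290,120:280,::-1],None,fx=5,fy=5,interpolation=2))
for n,im,(x0,x1,y0,y1) in [('top',t,(100,280,180,300))]:
    hsv=cv2.cvtColor(im,cv2.COLOR_RGB2HSV); m=((hsv[:,:,0]<8)|(hsv[:,:,0]>172))&(hsv[:,:,1]>150)&(hsv[:,:,2]>110)
    ys,xs=np.nonzero(m[y0:y1,x0:x1]); c=(xs.mean()+x0,ys.mean()+y0); p=S(onz('top',c,.2755-.0176)); print(c,p,(180-np.degrees(np.arctan2(p[1],p[0])))%360)
E
python3 pe.py s23.png
```

```text
t 31.37 tcp [0.4205 0.0934 0.3407] gw 0.0378 F [0.6181 1.0301 0.0291] q [ 0.2299  0.0096 -0.5216  1.9366  0.0056  1.197  -0.6013]
x [ 0.9531 -0.3027 -0.0001] y [-0.3027 -0.9531  0.0006] z [-0.0002 -0.0005 -1.    ]
(np.float64(173.08333333333331), np.float64(202.90625)) [0.0438 0.01   0.2579] 167.14155291250879
s23.png [381.8322 381.8017 381.6529 381.2972 380.606 ] 381.43801528960466
```

View pics/s23.png

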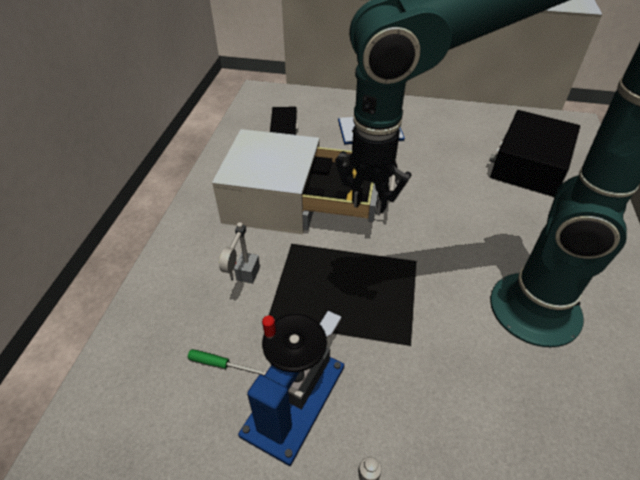

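View pics/t23.png

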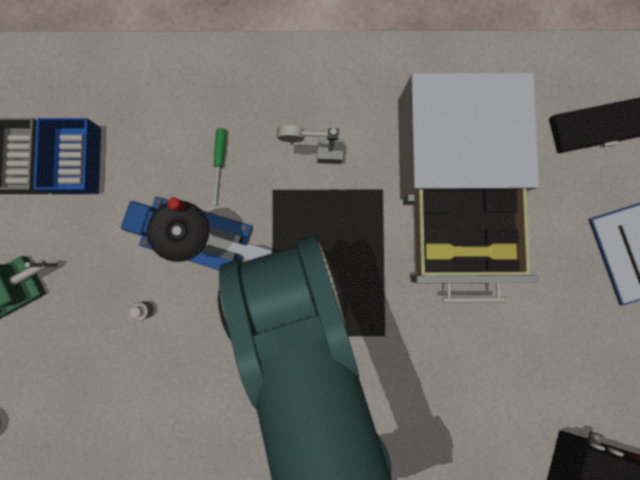

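View pics/c23.png

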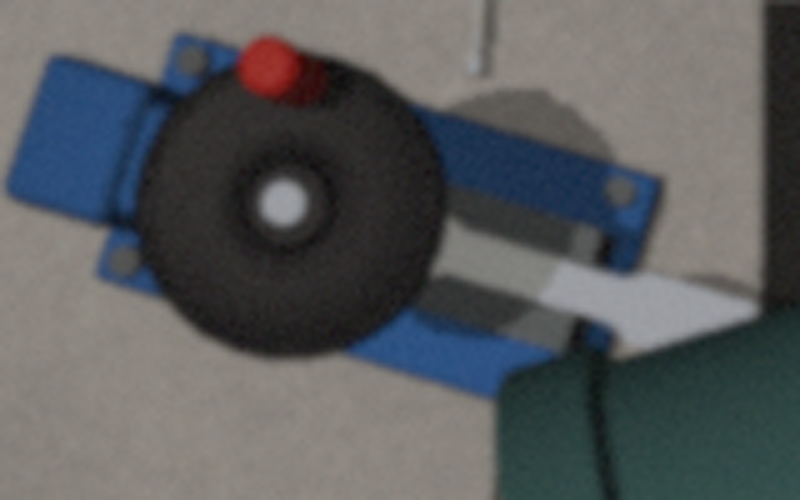

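```bash
python3 -c "
from h import *
print(arm.hand_in())"
```

```text
the job is handed in; nothing more can be done
None
```

I finished the job and handed it in at about 31 s of the 72 s; the hand-in reports no verdict.

- **Drawer:** I pulled it 176 mm, and the resistance rose to 13 N at the stop. The last pictures show it still out, with the brass bar in its slot.
- **Bar on the anvil:** The aluminium bar lies along the anvil, about 1 mm off the centre line and square to about 0.5°. A 5 N push on its free end did not move it, so it is home against the stop. In the images the free end measured 163.5 to 166.5 mm from the screw axis, against 165 mm expected.
- **Clamp:** In the images the pad moved down with the wheel, then stopped at about 348° of turn, which I took as first touch. I left the wheel at about 527°, roughly 179° past touch. The drag at the grip rose from about 6 N to about 9 N, which fits half a turn. By the given stiffness that is about 84 N; I did not measure the clamp force directly.
- **Check that disagreed:** My first estimate of the pad's height from the image put touch at about 435–470°. I used the point where the pad stopped moving instead, because the drag supports it.
- **After letting go:** The pad and wheel had not moved. The gauge, weight and screwdriver look undisturbed in the last pictures, judged by eye. The arm hid part of the bar's free end in the last top view, so I did not measure the bar again after clamping. The part still visible looked the same as before.

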